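Latch the load hook onto the pin of the force stand

TASK

Take the steel load hook out of its wooden parking block by its black grip and push its mouth straight down over the cross pin of the sprung force stand until its safety latch flips shut behind the pin. Then pull it straight up with about 10 newtons for a second to prove that the latch holds, and let go, leaving it hanging upright on the pin. Never press or pull the hook against the stand with more than 20 newtons, and leave the other things where they are.

Things in the scene. Friction and masses are not known exactly. Their poses are not given: they have to be found in the camera images.
- hook: Loose steel load hook, about 0.23 kg, 94 mm tall, mouth down in the wooden block at the start. Origin: on its axis, level with the tips of its two legs; z up. The legs (40 mm over all in x, 16 mm thick in y) have 16 mm clear between them, x -8 to +8, flared to 26 mm in the lowest 12 mm. The pin must lie along the hook's y, either way round.
- hook_grip (a point): Centre of the hook's black plastic grip, 78 mm above the hook's origin, on its axis. The grip is 24 mm along the hook's x, 36 mm along y and 32 mm tall; a stem and a 10 mm thick bridge below it join it to the legs.
- hook_roof (a point): Centre of the mouth's flat roof, 42 mm above the hook's origin. With the hook home the pin's centre lies 6 mm below it.
- latch (a joint): Sprung flap across the hook's mouth, rad; 0 = shut (level, 14 mm long, 4 mm thick, pivot in the +x leg 16 mm above the hook's origin). Swings only inwards, to 1.45. The pin pushes it aside (a push of up to about 10 N) and it snaps back to 0 behind the pin when that is about 2 mm short of the roof; then the push rises steeply. Shut, it leaves 12 mm of free play before it takes a pull.
- stand: Force stand, fixed. Origin: centre of the underside of its grey 80 x 70 x 10 mm base plate; z up. Its post carries an aluminium fork with a plain steel cross pin, 12 mm thick, along the stand's y, right above the origin. The post's height setting is not measured: the pin's centre may lie anywhere from 82 to 100 mm above the origin and has to be felt or seen.
- fork (a joint): Sprung travel of the fork with its pin on the post, m: 0 unloaded, grows when pressed down, negative when pulled up; 6 N per mm; stops at -0.0045 and 0.0045. Two upright cheeks (26 mm long in the stand's x, 23 mm clear between them in y, ending 9 mm above the pin's centre) hold the pin; it is clear for 46 mm below the pin's centre.
- block: Wooden parking block, fixed, 70 x 44 x 20 mm, with a 52 x 26 mm pocket whose floor is 9 mm up; the hook stands loosely in it. Origin: centre of its underside; x along the long side.
- eraser: Eraser in a blue sleeve, 21 x 42 x 13 mm, bystander; origin under its centre.
- bung: Brown stopper, 24 mm wide, 22 mm tall, bystander; origin under its centre.
- marker: White felt marker, 121 mm long, lying, bystander; origin under its middle.
- petri_dish: Clear petri dish, 57 mm wide, 13 mm tall, bystander; origin under its centre.
- evap_dish: White porcelain evaporating dish, 70 mm wide, 30 mm tall, bystander; origin under its centre.
There are look-alikes about, which are no part of the job. Leave any blue or pink look-alike of the hook alone.

How it is judged:
By the outcome, as a careful person would: the job done as asked, in the order asked, and still so for the second after the job is handed in, with the robot touching nothing.
It also fails if it takes over 54 s, if anything falls off the work surface, if the arm or the gripper's body presses on something with over 40 N, if the wrist force passes 120 N, or if a joint passes its speed limit or range.

ROBOT

A 6-joint arm with a two-finger parallel gripper is mounted at the origin on a cart in front of the work surface, level with it; the furniture and walls round the work are solid. World frame = base frame: x ahead of the robot, y to its left, z up, the work surface at z = 0. Lengths are in m, angles in degrees, forces in N, time in s.
With the tool pointing down it reaches from about 0.35 to 0.875 m from the base axis. Payload 4.2 kg.
Tool frame: the origin (TCP) lies at the very end of the fingers, on their centre line; the grasp point (between the pads) lies 19 mm behind it (tcp_to_grasp is the z of the grasp point in the tool frame, in m); z points along the fingers, y is the direction in which the jaws open and shut (so a half turn about z gives the same grasp; the last joint's range is limited). The gripper opens to 87 mm and grips with 3 to 60 N. Pads are 19 mm wide; open, the fingers measure 117 mm over their backs; the gripper's body (75 mm by 190 mm) begins 51 mm behind the grasp point.
Start: joints at [79.446, 22.042, 0.453, 0, -68.411, -14.817], TCP at [0.268, 0.565, 0.223] pointing down, gripper open.
Joint ranges: [-179.83, 179.83], [-69.29, 118.12], [-61.27, 80.66], [-181.25, 117.63], [-171.15, -9.14], [-177.46, 177.46]. Speed limits (degrees/s): [159.86, 159.86, 180, 180, 180, 180].

INTERFACE

Orientations are given as a 3x3 rotation matrix whose columns are the frame's x, y, z axes.
In Python, from station import sense, capture, camera_params, finish_job, tcp_to_grasp gives the robot as it stands.
- The arm moves only by the shell command python3 -m inch 'ROWS'. ROWS is JSON, a list of rows, each an object of numbers: "jaw": the closure in counts, from 0 (fully open) to 255 (shut); "x", "y", "z": the shift along the world's x, y, z normalised to -1 to 1, where 1 is 0.06 m; "ax", "ay", "az": the turn, a rotation vector about the world's x, y, z normalised to -1 to 1, where 1 is 10 degrees. A call has 1 to 12 rows; each row shifts and turns the pose as measured when the row begins; what a row does not reach is not made up. A row lasts 1/8 s, in which the tool goes at most 62.5 mm and 10.7 degrees, less where a joint would pass 70% of its speed; a pose out of reach is approached as far as the arm can. A call with a number of a shift or a turn outside -1 to 1 is refused whole. A call with a gripper value outside its range is refused whole. The fingers move at their own pace and stop on an object; the grip force is fixed at half the most. Time passes only in rows, so rows that do not move let the fingers close. It gives the time, the measured TCP pose, the force and the opening at its end, in the units of the state.
- sense(): the state, without advancing time (a new reading comes with each control period).
- capture(name): name is "scene" or "top" or "wrist"; returns the picture (384x512x3 uint8, red, green, blue); there is no depth.
- camera_params(name): a dict with "vfov" (degrees; the focal length in pixels is half the picture's height over the tangent of half this angle, whatever the lens; pixels are square), "cx", "cy" (the principal point, pixels), "R" (3x3) and "t" (3): a world point X has camera coordinates R X + t. Camera axes: x right, y down, z forward; pixel columns grow to the right and rows downward; lengths in m; the calibration is good to about 2 mm. A picture is of the moment at which its call begins: read the wrist's pose just before it. camera_params takes no time and is no camera call; for the wrist camera it gives the pose at the moment of the call.
- finish_job(): hands the job in, once; it reports no verdict.
The state is a dict: "time_s": time; "joints": joint angles; "joint_velocities": joint speeds; "effort": joint torques, N m; "tcp_pos": TCP position; "ee_rot": TCP orientation; "wrist_force": force on the tool from outside, world axes, zero at the start; "moment": the same for the moment, N m; "gripper_width": opening from 0.0 (shut) to 1.0 (fully open).
Only numpy, scipy, OpenCV 4.12 (cv2) and the standard library are available. Lean on these libraries where they do the work, as an engineer would, in place of code of your own. Each camera call takes 0.05 s, during which the arm holds its last target.

## Working session

There is one attempt and no reset: what is moved stays moved. The work goes in short steps, Python scripts to look and compute and a shell command to move; the robot and the scene stay as the last step left them, time stands still between calls to the robot, and variables do not carry over. Pictures are saved under pics/ and viewed, and the job is handed in when it is done.

```bash
ls; mkdir -p pics; python3 - <<'E'
from station import *
import cv2, numpy as np
s=sense(); print(s)
print(tcp_to_grasp if not callable(tcp_to_grasp) else tcp_to_grasp())
for n in ["scene","top","wrist"]:
    p=camera_params(n); print(n,p)
    cv2.imwrite(f"pics/{n}0.png",capture(n)[:,:,::-1])
E
```

```text
pics
{'time_s': 0.0, 'joints': array([ 7.94477438e+01,  2.20915033e+01,  3.81070925e-01, -2.99520183e-02,
       -6.84097505e+01, -1.48158890e+01]), 'joint_velocities': array([-0.04959024, -0.04361167,  0.00305702,  0.01446078, -0.05438482,
       -0.00369872]), 'effort': array([-1.63835703e-04, -3.90659201e+01,  1.87404782e+01,  4.21983227e+00,
        1.11143242e-02, -1.75930772e-04]), 'tcp_pos': array([0.26750017, 0.56421134, 0.2214581 ]), 'ee_rot': array([[ 9.03491009e-01, -4.28606175e-01, -8.61990426e-04],
       [-4.28607036e-01, -9.03488858e-01, -1.97304863e-03],
       [ 6.68620783e-05,  2.15208686e-03, -9.99997682e-01]]), 'wrist_force': array([-0.23321594, -0.50469731, -0.95176181]), 'moment': array([-0.01000719,  0.0015512 , -0.02915543]), 'gripper_width': 1.0055967764465885}
-0.0187
scene {'vfov': 51.656429122751874, 'cx': 257.21198922540844, 'cy': 188.76941975345846, 'R': array([[ 0.64260509, -0.76610721,  0.01176658],
       [-0.3141316 , -0.27743621, -0.90793749],
       [ 0.69884193,  0.579749  , -0.41894041]]), 't': array([-0.17723518,  0.27738185,  0.88858189])}
top {'vfov': 43.60513219664251, 'cx': 250.43822837373065, 'cy': 190.90616308320753, 'R': array([[ 0.01791254, -0.99942338,  0.02884536],
       [-0.98776408, -0.02215909, -0.15437327],
       [ 0.15492344, -0.0257272 , -0.98759143]]), 't': array([0.12815748, 0.45569747, 1.17576521])}
wrist {'vfov': 70.19085316553645, 'cx': 255.91076097200593, 'cy': 193.09913505692833, 'R': array([[-0.42777738, -0.90388318,  0.00130757],
       [-0.87552331,  0.41471428,  0.24793346],
       [-0.22464516,  0.10491552, -0.96877618]]), 't': array([ 0.623757  , -0.02950816,  0.39047627])}
```

View pics/scene0.png

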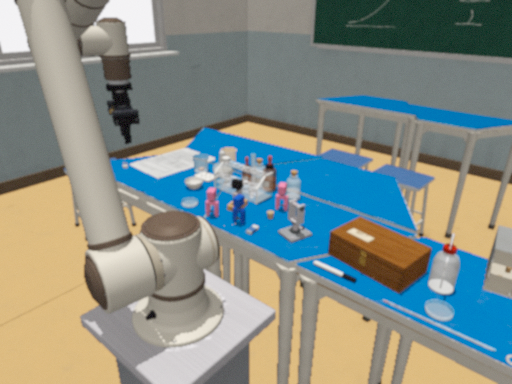

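View pics/top0.png

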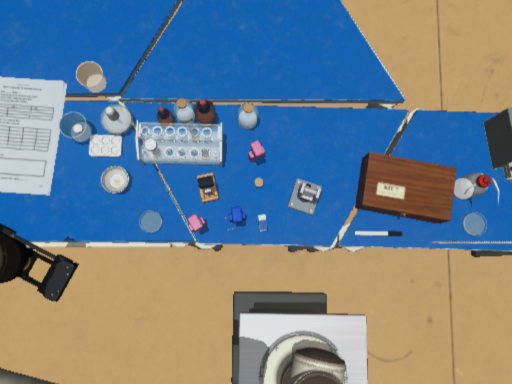

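View pics/wrist0.png

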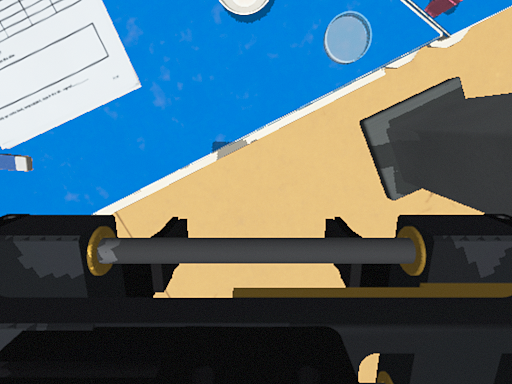

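In the top view the black-gripped hook in its block is at about (207,187). The look-alikes are blue at (237,214) and pink at (257,149) and (196,222). The stand is at (306,195). The only black grip in a wooden block is the one at (207,187). I'll confirm that in enlarged crops and get rough positions.

```bash
cat > h.py <<'E'
from station import *
import cv2, numpy as np
def K(n,p=None):
    p=p or camera_params(n); f=192/np.tan(np.radians(p['vfov']/2)); return f,p
def ray(p,u,v):
    f=192/np.tan(np.radians(p['vfov']/2))
    d=np.array(p['R']).T@np.array([(u-p['cx'])/f,(v-p['cy'])/f,1]); c=-np.array(p['R']).T@np.array(p['t']); return c,d/np.linalg.norm(d)
def at_z(p,u,v,z):
    c,d=ray(p,u,v); return c+d*(z-c[2])/d[2]
def proj(p,X):
    f=192/np.tan(np.radians(p['vfov']/2)); c=np.array(p['R'])@np.array(X)+np.array(p['t']); return np.array([p['cx']+f*c[0]/c[2],p['cy']+f*c[1]/c[2]])
def tri(obs):
    A=np.zeros((3,3));b=np.zeros(3)
    for p,u,v in obs:
        c,d=ray(p,u,v);M=np.eye(3)-np.outer(d,d);A+=M;b+=M@c
    X=np.linalg.solve(A,b); return X,[np.round(proj(p,X)-[u,v],2) for p,u,v in obs]
E
python3 - <<'E'
from h import *
t=cv2.imread('pics/top0.png'); s=cv2.imread('pics/scene0.png')
a=cv2.resize(t[130:250,170:340],None,fx=4.5,fy=4.5,interpolation=cv2.INTER_CUBIC); cv2.imwrite('pics/topc.png',a)
a=cv2.resize(s[140:260,170:330],None,fx=4.5,fy=4.5,interpolation=cv2.INTER_CUBIC); cv2.imwrite('pics/scenec.png',a)
p=camera_params('top')
for n,u,v,z in [('hookgrip',207,182,.087),('block',207,192,.02),('stand',306,195,.01),('blue',237,214,.08),('pink',196,222,.08),('pink2',257,149,.08),('bung',259,182,.02),('eraser',263,222,.01),('edge',300,246,0)]:
    print(n,at_z(p,u,v,z).round(3))
E
```

```text
hookgrip [0.464 0.244 0.087]
block [0.45  0.247 0.02 ]
stand [ 0.449 -0.007  0.01 ]
blue [0.389 0.17  0.08 ]
pink [0.368 0.267 0.08 ]
pink2 [0.55  0.124 0.08 ]
bung [0.479 0.115 0.02 ]
eraser [0.377 0.103 0.01 ]
edge [0.319 0.007 0.   ]
```

View pics/topc.png

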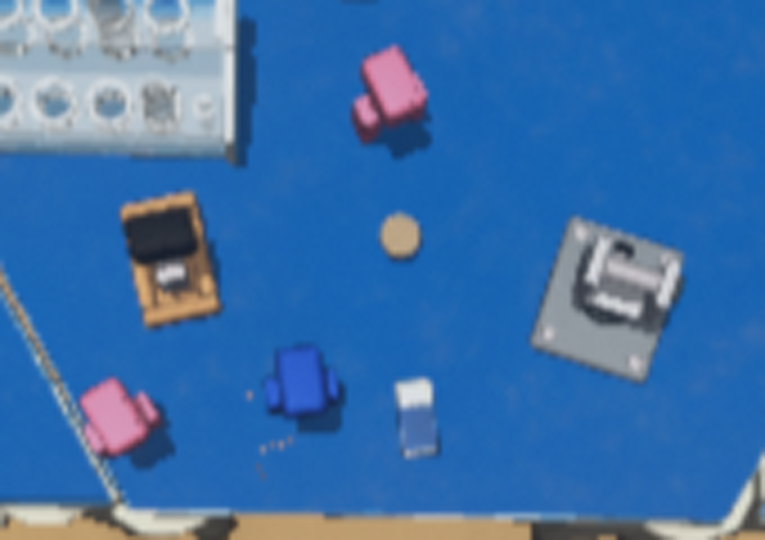

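View pics/scenec.png

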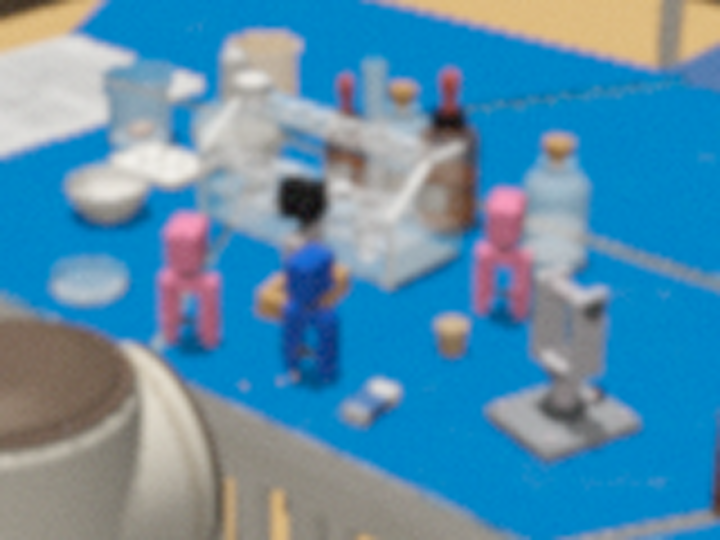

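The crops confirm it: the hook with the black grip stands in the orange wooden block, at top-crop (165,255). The blue and pink ones are look-alikes standing free. Next I'll bring the wrist camera closer.

```bash
python3 - <<'E'
from h import *
s=sense(); p=camera_params('wrist'); R=np.array(p['R']);c=-R.T@p['t']
print('cam in tool',s['ee_rot'].T@(c-s['tcp_pos']),'fwd in tool',s['ee_rot'].T@R[2])
pt=camera_params('top')
# heading estimates
def g(u,v,z): return at_z(pt,170+u/4.5,130+v/4.5,z)
a=g(125,205,.02);b=g(190,192,.02);c2=g(150,325,.02);d=g(218,310,.02)
print('block',(a+b+c2+d)/4,np.linalg.norm(a-c2),np.linalg.norm(a-b),np.degrees(np.arctan2(*(a-c2)[1::-1])))
a=g(575,215,.01);b=g(683,250,.01);d=g(640,380,.01);c2=g(533,345,.01)
print('stand',(a+b+c2+d)/4,np.linalg.norm(a-c2),np.linalg.norm(a-b),np.degrees(np.arctan2(*(a-c2)[1::-1])),np.degrees(np.arctan2(*(b-d)[1::-1])))
E
```

```text
cam in tool [ 0.06778032  0.00045374 -0.1631957 ] fwd in tool [-2.48001574e-01 -3.65474034e-04  9.68759560e-01]
block [0.46206183 0.24529074 0.02      ] 0.0702472150632154 0.03751079329368637 13.510507954801838
stand [ 0.44650597 -0.00415601  0.01      ] 0.079448436534208 0.06511320121732976 -17.42090178971026 -18.27664231318619
```

```bash
python3 -m inch '[{"x":0.45,"y":-0.65,"az":-0.74},{"x":0.45,"y":-0.65,"az":-0.74},{"x":0.45,"y":-0.65,"az":-0.74},{"x":0.45,"y":-0.65,"az":-0.74},{"x":0.45,"y":-0.65,"az":-0.74},{"x":0.45,"y":-0.65,"az":-0.74},{"x":0.45,"y":-0.65,"az":-0.74},{"x":0},{"x":0}]'; python3 - <<'E'
from h import *
import pickle
s=sense(); p=camera_params('wrist'); im=capture('wrist'); cv2.imwrite('pics/w1.png',im[:,:,::-1]); pickle.dump(p,open('w1.pkl','wb'))
print(s['tcp_pos'],np.degrees(np.arctan2(-s['ee_rot'][1,1],-s['ee_rot'][0,1])),s['time_s'],s['joints'].round(1))
E
```

```text
[0.26758487 0.56432539 0.22172871] 64.62241258696642 0.15 [ 79.4  22.1   0.4  -0.  -68.4 -14.8]$[0]: bad value
```

```bash
python3 -m inch '[{"jaw":0,"x":0.45,"y":-0.65,"z":0,"ax":0,"ay":0,"az":-0.74},{"jaw":0,"x":0.45,"y":-0.65,"z":0,"ax":0,"ay":0,"az":-0.74}]'
```

```text
time_s: 0.45
tcp_pos: [0.321, 0.4868, 0.2204]
ee_rot: [[0.762, -0.648, -0.001], [-0.648, -0.762, -0.002], [0.0, 0.003, -1.0]]
wrist_force: [0.7, 1.0, -0.6]
gripper_width: 1.001
```

```bash
python3 -m inch '[{"jaw":0,"x":0.45,"y":-0.65,"z":0,"ax":0,"ay":0,"az":-0.74},{"jaw":0,"x":0.45,"y":-0.65,"z":0,"ax":0,"ay":0,"az":-0.74},{"jaw":0,"x":0.45,"y":-0.65,"z":0,"ax":0,"ay":0,"az":-0.74},{"jaw":0,"x":0.45,"y":-0.65,"z":0,"ax":0,"ay":0,"az":-0.74},{"jaw":0,"x":0.45,"y":-0.65,"z":0,"ax":0,"ay":0,"az":-0.74},{"jaw":0,"x":0,"y":0,"z":0,"ax":0,"ay":0,"az":0}]'; cat >> h.py <<'E'
import pickle
def wshot(name):
    s=sense(); p=camera_params('wrist'); im=capture('wrist'); cv2.imwrite(f'pics/{name}.png',im[:,:,::-1]); pickle.dump((p,s),open(name+'.pkl','wb'))
    print(s['tcp_pos'].round(4),'yaw',np.degrees(np.arctan2(-s['ee_rot'][1,1],-s['ee_rot'][0,1])).round(2),s['time_s'],s['joints'].round(1))
    return im,p,s
def ld(name): return pickle.load(open(name+'.pkl','rb'))
E
python3 -c "
from h import *
wshot('w1')"
```

```text
time_s: 1.2
tcp_pos: [0.4599, 0.2825, 0.2197]
ee_rot: [[0.195, -0.981, -0.004], [-0.981, -0.195, -0.002], [0.001, 0.004, -1.0]]
wrist_force: [0.5, 0.3, -0.4]
gripper_width: 1.0
[0.4599 0.2825 0.2197] yaw 11.22 1.2 [ 48.7  14.  -11.6  -0.1 -64.6 -37.5]
```

View pics/w1.png

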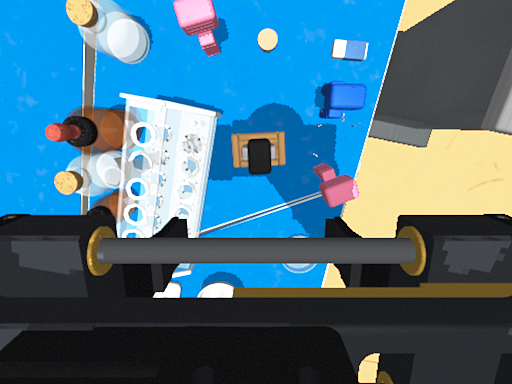

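Wrist view: grip top at (259,155), block around (258,150), rack edge at about (208,150), pink look-alike at (338,188), blue at (343,98). I'll take a second view from a shifted place.

```bash
python3 -m inch '[{"jaw":100,"x":-0.5,"y":0.5,"z":0,"ax":0,"ay":0,"az":0.2},{"jaw":100,"x":-0.3,"y":0.3,"z":0,"ax":0,"ay":0,"az":0},{"jaw":100,"x":0,"y":0,"z":0,"ax":0,"ay":0,"az":0}]'; 
python3 -c "
from h import *
wshot('w2')
a=[cv2.resize(cv2.imread(f'pics/w{i}.png')[60:220,190:390],None,fx=4,fy=3.7,interpolation=cv2.INTER_CUBIC) for i in (1,2)]
for i in (0,1): cv2.imwrite(f'pics/w{i+1}c.png',a[i])"
```

```text
time_s: 1.62
tcp_pos: [0.4091, 0.3344, 0.2194]
ee_rot: [[0.235, -0.972, -0.004], [-0.972, -0.235, -0.001], [0.0, 0.004, -1.0]]
wrist_force: [0.1, -0.1, -0.1]
gripper_width: 0.744
[0.4091 0.3344 0.2194] yaw 13.59 1.625 [ 56.8  12.9 -13.1  -0.1 -64.1 -43.1]
```

View pics/w1c.png

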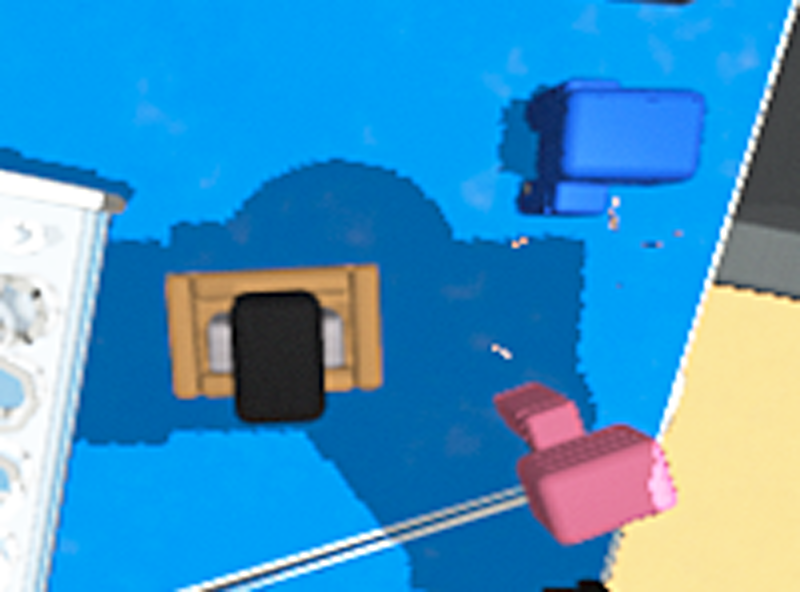

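View pics/w2c.png

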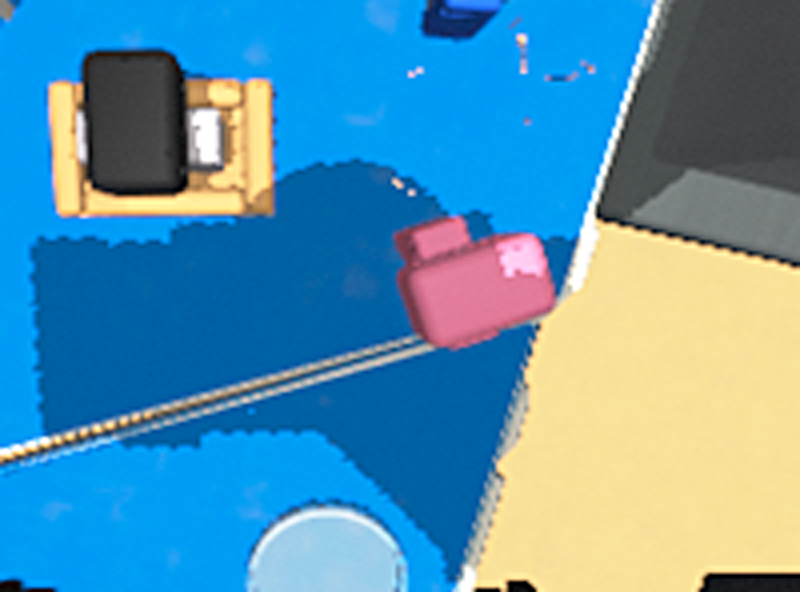

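Both views show the black grip over the block, at (278,355) in w1c and (135,120) in w2c. I'll fit a 24x36x32 box to the black silhouettes in both views and fit the block top the same way.

```bash
cat >> h.py <<'E'
from scipy.optimize import minimize
def boxpts(x,y,zc,yaw,sx,sy,sz):
    c,s=np.cos(yaw),np.sin(yaw)
    return np.array([[x+c*a*sx/2-s*b*sy/2,y+s*a*sx/2+c*b*sy/2,zc+k*sz/2] for a in(-1,1) for b in(-1,1) for k in(-1,1)])
def rend(p,pts,sc=8):
    q=np.array([proj(p,X) for X in pts]); h=cv2.convexHull(((q+0.5)*sc*16).astype(np.int32).reshape(-1,1,2))
    return h
def fitbox(views,masks,x0,size,free):
    def cost(v):
        e=0
        P=boxpts(*v,*size)
        for (p,roi),m in zip(views,masks):
            u0,v0,u1,v1=roi; sc=4
            q=(np.array([proj(p,X) for X in P])-[u0-.5,v0-.5])*sc
            c=np.zeros(((v1-v0)*sc,(u1-u0)*sc),np.uint8)
            cv2.fillConvexPoly(c,cv2.convexHull((q*16).astype(np.int32).reshape(-1,1,2)),255,cv2.LINE_AA,4)
            r=cv2.resize(c,(u1-u0,v1-v0),interpolation=cv2.INTER_AREA)/255.
            e+=((r-m)**2).sum()
        return e
    r=minimize(cost,x0,method='Nelder-Mead',options=dict(initial_simplex=[x0]+[np.array(x0)+d for d in np.diag([.006,.006,.01,.1])],xatol=1e-5,fatol=1e-2,maxiter=2000))
    return r
E
python3 - <<'E'
from h import *
V=[];M=[]
for n,roi in (('w1',(228,115,290,180)),('w2',(198,62,262,122))):
    p,s=ld(n); im=cv2.imread(f'pics/{n}.png').astype(int); u0,v0,u1,v1=roi
    c=im[v0:v1,u0:u1]; m=(c.max(2)<75).astype(np.uint8)
    k,l,st,_=cv2.connectedComponentsWithStats(m); i=1+np.argmax(st[1:,4]); m=(l==i).astype(float); print(n,st[i])
    V.append((p,roi));M.append(m)
for z0 in (.08,.095):
    r=fitbox(V,M,[.46,.245,z0,.23],(.024,.036,.032),None); print(r.x.round(4),np.degrees(r.x[3]).round(2),r.fun)
# block top corners, triangulate
w1,w2=ld('w1')[0],ld('w2')[0]
f=lambda n,u,v:(ld(n)[0],190+(u+.5)/4-.5,60+(v+.5)/3.7-.5)
for nm,a,b in [('TL',(166,275),(50,84)),('TR',(381,265),(272,80)),('BR',(382,386),(274,214)),('BL',(174,397),(57,217))]:
    print(nm,tri([f('w1',*a),f('w2',*b)]))
# rack corner
E
```

```text
w1 [ 19  24  24  35 772]
w2 [ 13  12  27  39 926]
[0.4632 0.2482 0.0787 0.2507] 14.36 168.51710880430602
[0.4632 0.2482 0.0786 0.252 ] 14.44 168.559846212995
TL (array([0.50202528, 0.23569276, 0.01354879]), [array([-0.12,  0.07]), array([ 0.12, -0.07])])
TR (array([0.43393278, 0.21854004, 0.01955634]), [array([-0.29,  0.18]), array([ 0.3 , -0.19])])
BR (array([0.42319201, 0.26056834, 0.0139502 ]), [array([-0.09,  0.06]), array([ 0.1 , -0.06])])
BL (array([0.49162221, 0.27828097, 0.01381139]), [array([-0.03,  0.02]), array([ 0.03, -0.02])])
```

```bash
python3 - <<'E'
from h import *
V=[];M=[]
for n,roi in (('w1',(228,115,290,180)),('w2',(198,62,262,122))):
    p,s=ld(n); im=cv2.imread(f'pics/{n}.png').astype(int); u0,v0,u1,v1=roi
    c=im[v0:v1,u0:u1]; m=(c.max(2)<75).astype(np.uint8)
    k,l,st,_=cv2.connectedComponentsWithStats(m); i=1+np.argmax(st[1:,4]); m=(l==i).astype(float)
    V.append((p,roi));M.append(m)
for i in (0,1):
  for z in(.079,.087):
    import h
    def cost(v):
        e=0;P=boxpts(v[0],v[1],z,v[2],.024,.036,.032);p,roi=V[i];u0,v0,u1,v1=roi;sc=4
        q=(np.array([proj(p,X) for X in P])-[u0-.5,v0-.5])*sc
        c=np.zeros(((v1-v0)*sc,(u1-u0)*sc),np.uint8)
        cv2.fillConvexPoly(c,cv2.convexHull((q*16).astype(np.int32).reshape(-1,1,2)),255,cv2.LINE_AA,4)
        return ((cv2.resize(c,(u1-u0,v1-v0),interpolation=cv2.INTER_AREA)/255.-M[i])**2).sum()
    r=minimize(cost,[.463,.248,.25],method='Nelder-Mead',options=dict(initial_simplex=[[.463,.248,.25],[.468,.248,.25],[.463,.253,.25],[.463,.248,.35]],xatol=1e-5,fatol=.01)); print(V[i][1][0],z,r.x.round(4),np.degrees(r.x[2]).round(1),r.fun)
p=camera_params('top'); t=cv2.imread('pics/top0.png').astype(int)
m=(t[165:205,190:225].max(2)<60).astype(np.uint8);k,l,st,ce=cv2.connectedComponentsWithStats(m);i=1+np.argmax(st[1:,4]);print(st[i],ce[i]+[190,165])
for z in (.087,.095): print(at_z(p,*(ce[i]+[190,165]),z), proj(p,[.463,.248,.095]))
p=camera_params('scene'); t=cv2.imread('pics/scene0.png').astype(int)
m=(t[170:200,222:250].max(2)<60).astype(np.uint8);k,l,st2,ce2=cv2.connectedComponentsWithStats(m);j=1+np.argmax(st2[1:,4]);print(st2[j],ce2[j]+[222,170],proj(p,[.463,.248,.087]))
print(tri([(camera_params('top'),*(ce[i]+[190,165])),(p,*(ce2[j]+[222,170]))]))
E
```

```text
228 0.079 [0.4628 0.2488 0.2237] 12.8 48.75401768550557
228 0.087 [0.4634 0.2475 0.2062] 11.8 86.81903883121876
198 0.079 [0.4636 0.2477 0.2391] 13.7 99.35274125336409
198 0.087 [0.462  0.2486 0.2315] 13.3 150.7907420222991
[  8  12  16  12 135] [205.54814815 182.17777778]
[0.46347026 0.24716153 0.087     ] [204.97776306 181.78684909]
[0.46208321 0.24660943 0.095     ] [204.97776306 181.78684909]
[11 10  9 10 67] [236.91044776 184.02985075] [236.56482251 184.00270216]
(array([0.46354991, 0.24708885, 0.08697647]), [array([ 0.03, -0.03]), array([-0.03,  0.  ])])
```

```bash
python3 - <<'E'
from h import *
print(tri([(camera_params('top'),170+238/4.5,130+155/4.5),(camera_params('scene'),170+458/4.5,140+148/4.5)]))
p=ld('w1')[0]
for z in(.05,.08,.1): print(z,at_z(p,190+120/4,60+200/3.7,z), at_z(p,190+95/4,60+355/3.7,z))
E
python3 -m inch '[{"jaw":100,"x":0.5,"y":-0.75,"z":0,"ax":0,"ay":0,"az":0},{"jaw":100,"x":0.4,"y":-0.7,"z":0,"ax":0,"ay":0,"az":0},{"jaw":100,"x":0,"y":0,"z":0,"ax":0,"ay":0,"az":0}]'
```

```text
(array([0.51987852, 0.18283387, 0.12433293]), [array([ 9.83, -8.01]), array([-9.03,  0.83])])
0.05 [0.51582701 0.21373313 0.05      ] [0.51526947 0.26349856 0.05      ]
0.08 [0.5120271  0.21394076 0.08      ] [0.51151979 0.25922238 0.08      ]
0.1 [0.50949382 0.21407918 0.1       ] [0.50902001 0.25637159 0.1       ]
time_s: 2.05
tcp_pos: [0.4648, 0.246, 0.2192]
ee_rot: [[0.239, -0.971, -0.003], [-0.971, -0.239, -0.002], [0.001, 0.003, -1.0]]
wrist_force: [0.0, 0.8, -0.6]
gripper_width: 0.611
```

```bash
python3 - <<'E'
from h import *
p=camera_params('scene')
for z in(0,.03,.05,.07,.09,.11): print(z,[((proj(p,[x,y,z])-[170,140])*4.5).round() for x,y in((.515,.214),(.515,.263),(.58,.2))])
s=cv2.imread('pics/scene0.png'); a=cv2.resize(s[145:215,205:280],None,fx=8,fy=8,interpolation=cv2.INTER_CUBIC); cv2.imwrite('pics/rack.png',a)
E
```

```text
0 [array([379., 293.]), array([332., 274.]), array([446., 270.])]
0.03 [array([379., 258.]), array([331., 239.]), array([447., 235.])]
0.05 [array([380., 234.]), array([331., 216.]), array([448., 212.])]
0.07 [array([380., 210.]), array([331., 192.]), array([448., 189.])]
0.09 [array([380., 185.]), array([331., 168.]), array([449., 165.])]
0.11 [array([380., 161.]), array([331., 144.]), array([449., 141.])]
```

View pics/rack.png

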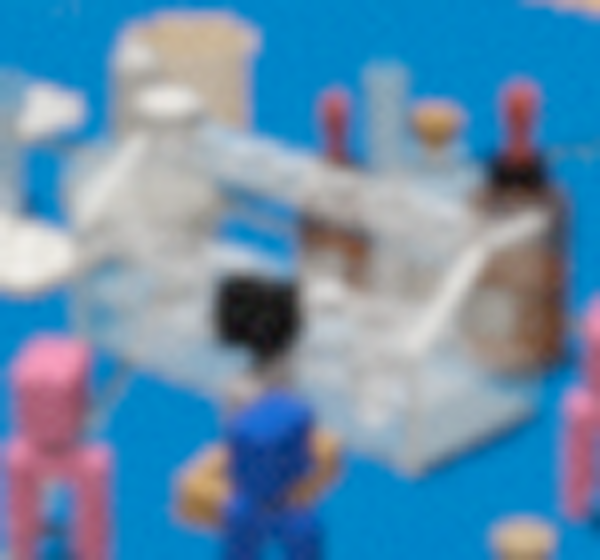

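```bash
python3 - <<'E'
from h import *
p=camera_params('scene');t=camera_params('top');w=ld('w1')[0]
for z in(.1,.12,.14,.16,.18,.2):
    X=at_z(p,205+385/8,145+70/8,z); print(z,X.round(3),proj(t,X).round(),proj(w,X).round())
im=cv2.imread('pics/w1.png'); cv2.imwrite('pics/w1r.png',cv2.resize(im[80:250,50:250],None,fx=4,fy=3.5,interpolation=cv2.INTER_CUBIC))
im=cv2.imread('pics/top0.png'); cv2.imwrite('pics/topr.png',cv2.resize(im[90:210,130:260],None,fx=5,fy=5,interpolation=cv2.INTER_CUBIC))
E
```

```text
0.1 [0.698 0.376 0.1  ] [155.  86.] [ 27. 229.]
0.12 [0.655 0.34  0.12 ] [168. 100.] [ 54. 212.]
0.14 [0.613 0.304 0.14 ] [182. 115.] [ 87. 190.]
0.16 [0.57  0.268 0.16 ] [196. 130.] [127. 164.]
0.18 [0.528 0.232 0.18 ] [211. 147.] [177. 130.]
0.2 [0.485 0.196 0.2  ] [226. 164.] [243.  87.]
```

View pics/w1r.png

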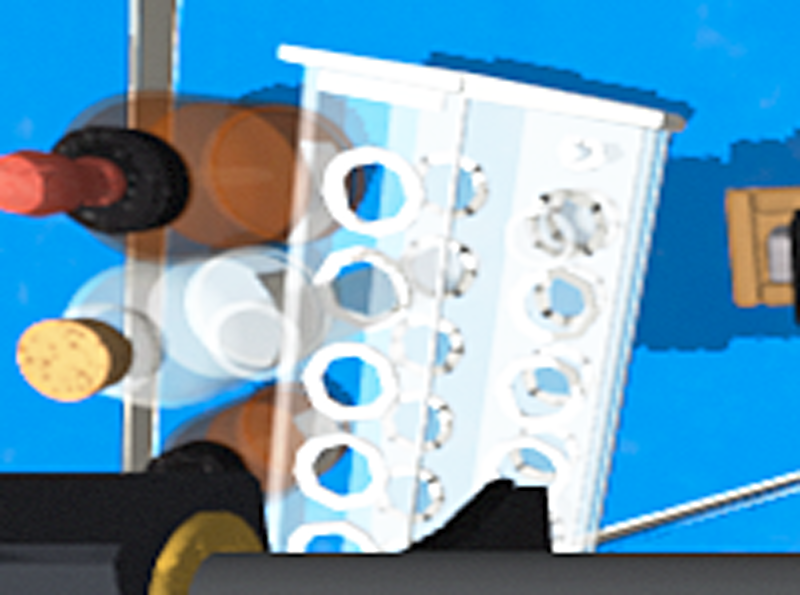

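View pics/topr.png

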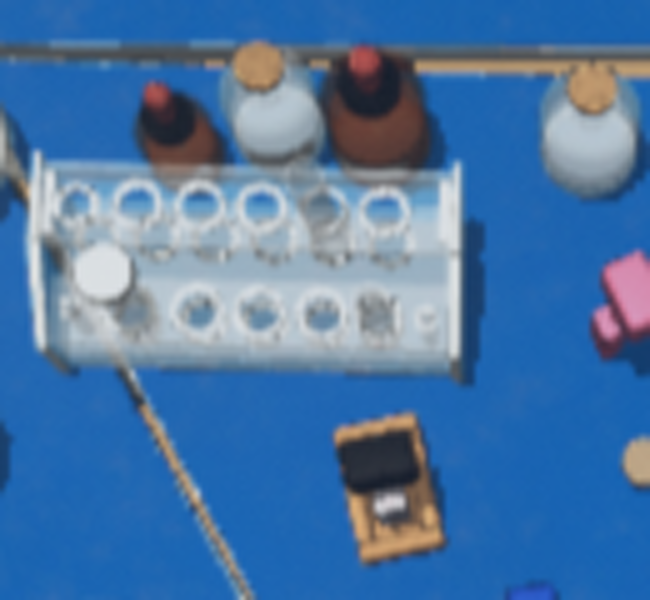

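The tallest rack item, a tube at about (0.59, 0.285, 0.15), is 13 cm out along the jaw axis, beyond the body's 9.5 cm reach. I'll descend with the jaws partly closed.

```bash
python3 -m inch '[{"jaw":130,"x":-0.03,"y":0.025,"z":-0.6,"ax":0,"ay":0,"az":0},{"jaw":130,"x":0,"y":0,"z":-0.7,"ax":0,"ay":0,"az":0},{"jaw":130,"x":0,"y":0,"z":-0.4,"ax":0,"ay":0,"az":0},{"jaw":130,"x":0,"y":0,"z":0,"ax":0,"ay":0,"az":0}]'
```

```text
time_s: 2.55
tcp_pos: [0.4638, 0.2487, 0.1156]
ee_rot: [[0.24, -0.971, -0.0], [-0.971, -0.24, 0.001], [-0.001, -0.0, -1.0]]
wrist_force: [0.2, 0.6, 1.1]
gripper_width: 0.489
```

```bash
python3 -c "
from h import *
im,p,s=wshot('w3')
print(proj(p,[.463,.2475,.103]))"

```

```text
[0.4638 0.2487 0.1156] yaw 13.89 2.55 [ 45.8  18.6 -21.8  -0.1 -49.5 -31.9]
[257.43737703 224.07566046]
```

View pics/w3.png

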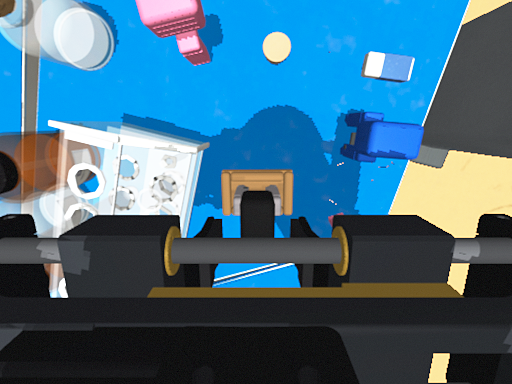

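The grip at (257,205) sits centred between the fingers at (212) and (305), and the block is aligned. Descend and grip.

```bash
python3 -m inch '[{"jaw":130,"x":-0.01,"y":-0.02,"z":-0.4,"ax":0,"ay":0,"az":0},{"jaw":130,"x":0,"y":0,"z":-0.3,"ax":0,"ay":0,"az":0},{"jaw":130,"x":0,"y":0,"z":-0.1,"ax":0,"ay":0,"az":0},{"jaw":130,"x":0,"y":0,"z":0,"ax":0,"ay":0,"az":0}]'
```

```text
time_s: 3.1
tcp_pos: [0.4677, 0.2525, 0.0739]
ee_rot: [[0.244, -0.97, 0.012], [-0.97, -0.244, 0.011], [-0.008, -0.014, -1.0]]
wrist_force: [0.5, -0.2, -0.2]
gripper_width: 0.492
```

```bash
python3 -m inch '[{"jaw":130,"x":-0.08,"y":-0.083,"z":-0.05,"ax":-0.06,"ay":0.07,"az":0},{"jaw":130,"x":0,"y":0,"z":-0.04,"ax":0,"ay":0,"az":0},{"jaw":130,"x":0,"y":0,"z":0,"ax":0,"ay":0,"az":0}]'
```

```text
time_s: 3.48
tcp_pos: [0.4636, 0.2482, 0.0704]
ee_rot: [[0.244, -0.97, 0.002], [-0.97, -0.244, 0.002], [-0.002, -0.003, -1.0]]
wrist_force: [0.4, -0.1, -0.6]
gripper_width: 0.491
```

```bash
python3 -m inch '[{"jaw":255,"x":-0.01,"y":-0.01,"z":-0.03,"ax":0,"ay":0,"az":0},{"jaw":255,"x":0,"y":0,"z":0,"ax":0,"ay":0,"az":0},{"jaw":255,"x":0,"y":0,"z":0,"ax":0,"ay":0,"az":0},{"jaw":255,"x":0,"y":0,"z":0,"ax":0,"ay":0,"az":0},{"jaw":255,"x":0,"y":0,"z":0,"ax":0,"ay":0,"az":0}]'
```

```text
time_s: 4.1
tcp_pos: [0.4631, 0.2476, 0.0687]
ee_rot: [[0.244, -0.97, 0.002], [-0.97, -0.244, 0.003], [-0.002, -0.003, -1.0]]
wrist_force: [0.2, 0.3, 0.8]
gripper_width: 0.27
```

Gripped (width 0.27 × 87 ≈ 23.5 mm against 24 mm). Lift.

```bash
python3 -m inch '[{"jaw":255,"x":0,"y":0,"z":0.2,"ax":0,"ay":0,"az":0},{"jaw":255,"x":0,"y":0,"z":0.4,"ax":0,"ay":0,"az":0},{"jaw":255,"x":0,"y":0,"z":0.6,"ax":0,"ay":0,"az":0},{"jaw":255,"x":0,"y":0,"z":0.7,"ax":0,"ay":0,"az":0},{"jaw":255,"x":0,"y":0,"z":0.3,"ax":0,"ay":0,"az":0},{"jaw":255,"x":0,"y":0,"z":0,"ax":0,"ay":0,"az":0}]'
python3 -c "
from h import *
im,p,s=wshot('w4')
cv2.imwrite('pics/s4.png',cv2.resize(capture('scene')[100:260,140:340,::-1],None,fx=4,fy=3.75,interpolation=cv2.INTER_CUBIC))
"

```

```text
time_s: 4.85
tcp_pos: [0.4607, 0.2457, 0.2055]
ee_rot: [[0.243, -0.97, -0.001], [-0.97, -0.243, 0.001], [-0.001, 0.001, -1.0]]
wrist_force: [-0.1, 0.3, -1.7]
gripper_width: 0.272
[0.4607 0.2457 0.2055] yaw 14.07 4.85 [ 45.8  12.8 -15.3  -0.1 -61.9 -31.7]
```

View pics/w4.png

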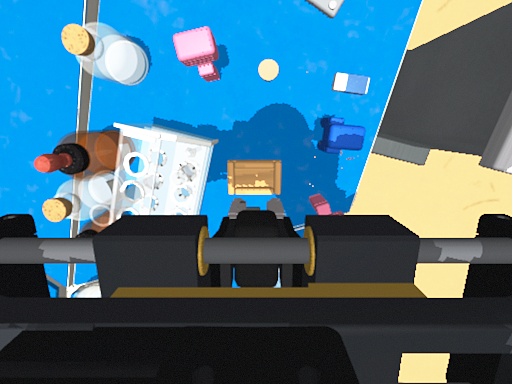

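View pics/s4.png

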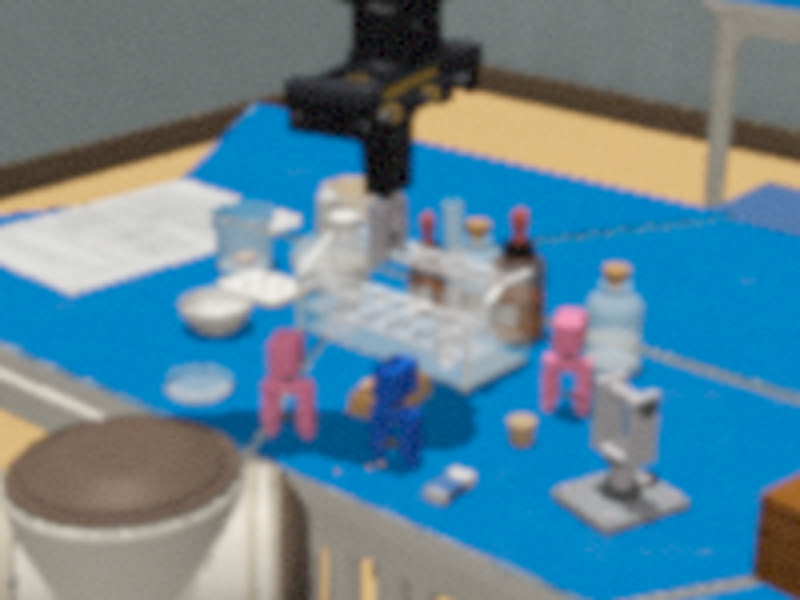

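The hook is lifted out upright, with its leg tips at (238,205) and (276,205) and the block empty at (254,177). Next I'll go towards the stand and turn to its yaw.

```bash
python3 -m inch '[{"jaw":255,"x":0.03,"y":-0.5,"z":0,"ax":0,"ay":0,"az":-0.64},{"jaw":255,"x":0.03,"y":-0.6,"z":0,"ax":0,"ay":0,"az":-0.64},{"jaw":255,"x":0.03,"y":-0.6,"z":0,"ax":0,"ay":0,"az":-0.64},{"jaw":255,"x":0.03,"y":-0.6,"z":0,"ax":0,"ay":0,"az":-0.64},{"jaw":255,"x":0.03,"y":-0.55,"z":0,"ax":0,"ay":0,"az":-0.64},{"jaw":255,"x":0,"y":0,"z":0,"ax":0,"ay":0,"az":0},{"jaw":255,"x":0,"y":0,"z":0,"ax":0,"ay":0,"az":0}]'
python3 -c "
from h import *
im,p,s=wshot('w5')
print(s['ee_rot'].round(3))
"

```

```text
time_s: 5.82
tcp_pos: [0.463, 0.0672, 0.1932]
ee_rot: [[-0.325, -0.946, -0.025], [-0.946, 0.325, -0.005], [0.013, 0.022, -1.0]]
wrist_force: [-0.2, 0.4, -1.4]
gripper_width: 0.269
[0.463  0.0672 0.1932] yaw -18.96 5.825 [ 28.    8.9 -22.2  -0.5 -60.3 -46.7]
[[-0.325 -0.946 -0.025]
 [-0.946  0.325 -0.005]
 [ 0.013  0.022 -1.   ]]
```

View pics/w5.png

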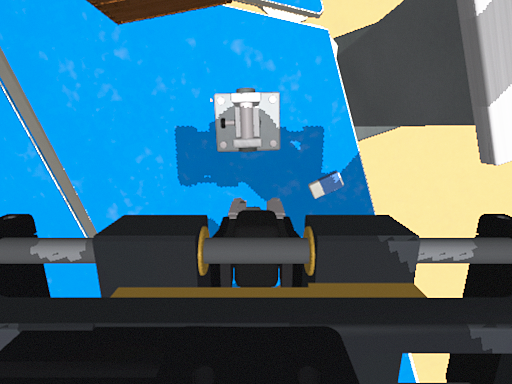

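```bash
python3 -m inch '[{"jaw":255,"x":-0.6,"y":-0.1,"z":0.1,"ax":0.03,"ay":-0.14,"az":0},{"jaw":255,"x":-0.2,"y":-0.1,"z":0.1,"ax":0,"ay":0,"az":0},{"jaw":255,"x":0,"y":0,"z":0,"ax":0,"ay":0,"az":0}]'
python3 -c "
from h import *
im,p,s=wshot('w6')
print(s['ee_rot'].round(3))
for n,r in (('w5',(80,160,200,300)),('w6',(80,170,220,340))):
  im=cv2.imread('pics/%s.png'%n)[r[0]:r[1],r[2]:r[3]]; cv2.imwrite('pics/%sc.png'%n,cv2.resize(im,None,fx=6,fy=6,interpolation=cv2.INTER_CUBIC))
"

```

```text
time_s: 6.25
tcp_pos: [0.4143, 0.0573, 0.2045]
ee_rot: [[-0.32, -0.947, -0.001], [-0.947, 0.32, -0.001], [0.001, 0.001, -1.0]]
wrist_force: [-0.6, 0.9, -2.5]
gripper_width: 0.277
[0.4143 0.0573 0.2045] yaw -18.65 6.25 [ 30.3   2.4 -28.1  -0.  -59.6 -49. ]
[[-0.32  -0.947 -0.001]
 [-0.947  0.32  -0.001]
 [ 0.001  0.001 -1.   ]]
```

View pics/w5c.png

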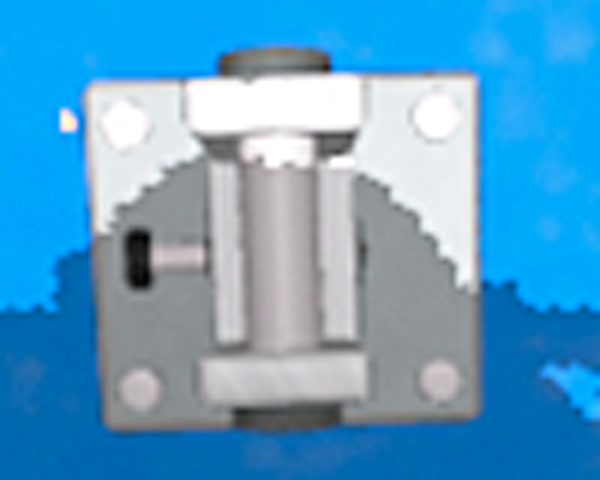

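View pics/w6.png

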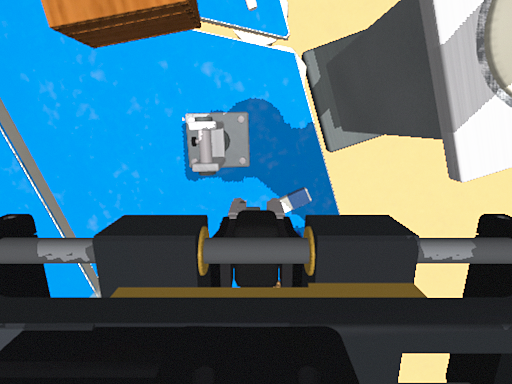

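View pics/w6c.png

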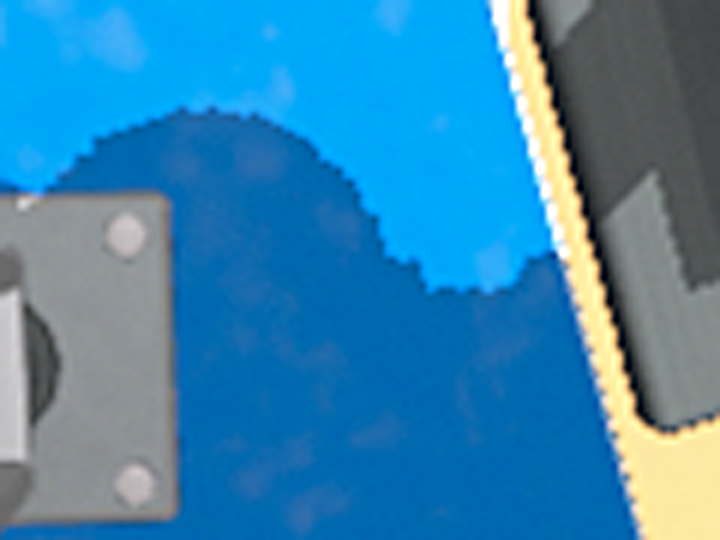

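```bash
python3 -c "
from h import *
im=cv2.imread('pics/w6.png')[95:185,170:265]; cv2.imwrite('pics/w6d.png',cv2.resize(im,None,fx=6,fy=6,interpolation=cv2.INTER_CUBIC))
"

```

View pics/w6d.png

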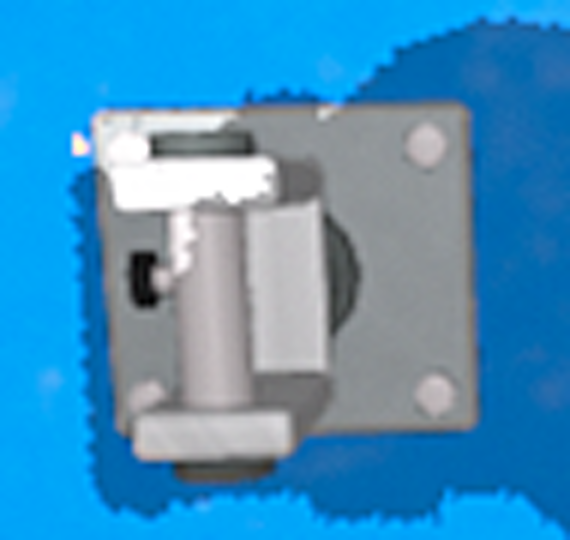

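```bash
python3 - <<'E'
from h import *
p5,s5=ld('w5');p6,s6=ld('w6')
a=lambda u,v:(p5,200+(u+.5)/6-.5,80+(v+.5)/6-.5)
b=lambda u,v:(p6,170+(u+.5)/6-.5,95+(v+.5)/6-.5)
r={}
for n,x,y in [('TL',(88,85),(93,113)),('TR',(476,75),(470,104)),('BR',(479,415),(478,427)),('BL',(106,428),(121,430)),('cheekU',(274.5,106),(192,184)),('cheekL',(285,378),(216,435)),('pinmid',(283,255),(215,300))]:
    X,e=tri([a(*x),b(*y)]); r[n]=X; print(n,X.round(4),[k.tolist() for k in e])
B=[np.array([at_z(q[0],q[1],q[2],.01) for q in (f(*c) for c in cs)]) for f,cs in ((a,[(88,85),(476,75),(479,415),(106,428)]),(b,[(93,113),(470,104),(478,427),(121,430)]))]
for q in B:
    print('base mean',q.mean(0).round(4),'x side',np.linalg.norm(q[0]-q[1]).round(4),np.linalg.norm(q[3]-q[2]).round(4),'y',np.linalg.norm(q[0]-q[3]).round(4),np.linalg.norm(q[1]-q[2]).round(4),'yaw',[np.degrees(np.arctan2(*(d)[1::-1])).round(1) for d in (q[0]-q[1],q[3]-q[2])],[np.degrees(np.arctan2(*(d)[1::-1])).round(1)-90 for d in (q[3]-q[0],q[2]-q[1])])
d=r['cheekL']-r['cheekU']; print('pin yaw',np.degrees(np.arctan2(d[1],d[0]))-90, np.linalg.norm(d))
# top cam check
E
```

```text
TL [ 0.4728 -0.0463  0.012 ] [[-0.1, -0.16], [0.1, 0.15]]
TR [ 0.3979 -0.0236  0.0035] [[0.04, 0.07], [-0.04, -0.06]]
BR [0.4185 0.0418 0.0073] [[0.09, 0.17], [-0.09, -0.16]]
BL [0.4947 0.0182 0.0031] [[-0.18, -0.31], [0.18, 0.29]]
cheekU [ 0.4408 -0.0211  0.1081] [[-0.1, -0.18], [0.11, 0.16]]
cheekL [0.4521 0.0163 0.105 ] [[0.1, 0.17], [-0.1, -0.16]]
pinmid [ 0.4467 -0.0023  0.0924] [[-0.59, -1.12], [0.59, 1.04]]
base mean [ 0.446  -0.0025  0.01  ] x side 0.0776 0.0783 y 0.068 0.0675 yaw [np.float64(-17.4), np.float64(-17.0)] [np.float64(-17.799999999999997), np.float64(-17.200000000000003)]
base mean [ 0.4456 -0.0027  0.01  ] x side 0.079 0.0784 y 0.0669 0.0681 yaw [np.float64(-17.3), np.float64(-18.1)] [np.float64(-17.0), np.float64(-17.5)]
pin yaw -16.90608713750555 0.03919999815513772
```

The base centre (0.446, -0.0025) and cheek midpoint (0.4465, -0.0024) agree, and yaw is about -17.3°. Cheek tops measure about 0.107, so the pin is near 0.098 ± 0.005. I'll move above it and check alignment.

```bash
python3 -m inch '[{"jaw":255,"x":0.27,"y":-0.5,"z":-0.05,"ax":0,"ay":0,"az":0.13},{"jaw":255,"x":0.27,"y":-0.5,"z":-0.05,"ax":0,"ay":0,"az":0},{"jaw":255,"x":0,"y":0,"z":0,"ax":0,"ay":0,"az":0},{"jaw":255,"x":0,"y":0,"z":0,"ax":0,"ay":0,"az":0}]'
python3 -c "
from h import *
im,p,s=wshot('w7')
print(s['ee_rot'].round(4), s['wrist_force'])
cv2.imwrite('pics/w7c.png',cv2.resize(im[130:250,190:330,::-1],None,fx=5,fy=5,interpolation=cv2.INTER_CUBIC))
sc=capture('scene');cv2.imwrite('pics/s7r.png',sc[:,:,::-1])
cv2.imwrite('pics/s7.png',cv2.resize(sc[130:250,240:360,::-1],None,fx=5,fy=5,interpolation=cv2.INTER_CUBIC))
"

```

```text
time_s: 6.8
tcp_pos: [0.4515, -0.0018, 0.1974]
ee_rot: [[-0.294, -0.956, -0.001], [-0.956, 0.294, -0.0], [0.001, 0.001, -1.0]]
wrist_force: [0.2, 0.9, -2.1]
gripper_width: 0.273
[ 0.4515 -0.0018  0.1974] yaw -17.12 6.8 [ 20.5   6.3 -24.9   0.  -58.9 -37.6]
[[-2.944e-01 -9.557e-01 -7.000e-04]
 [-9.557e-01  2.944e-01 -4.000e-04]
 [ 6.000e-04  5.000e-04 -1.000e+00]] [ 0.21314805  0.92810871 -2.1141471 ]
```

View pics/w7c.png

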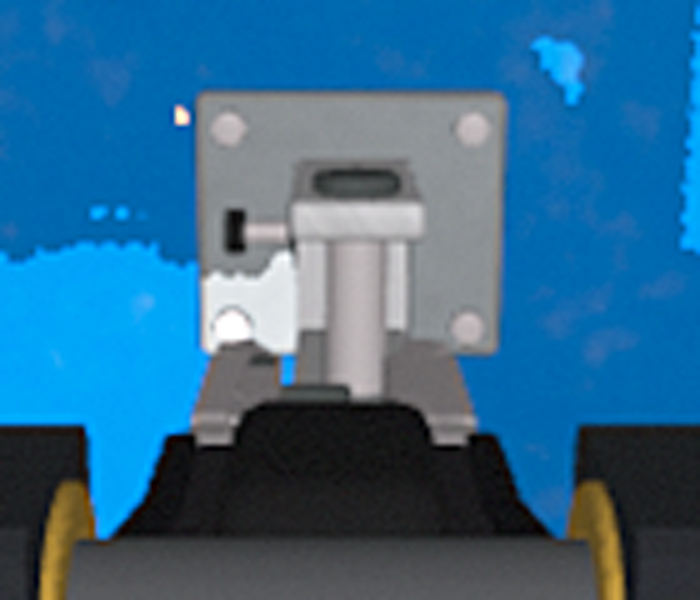

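View pics/s7.png

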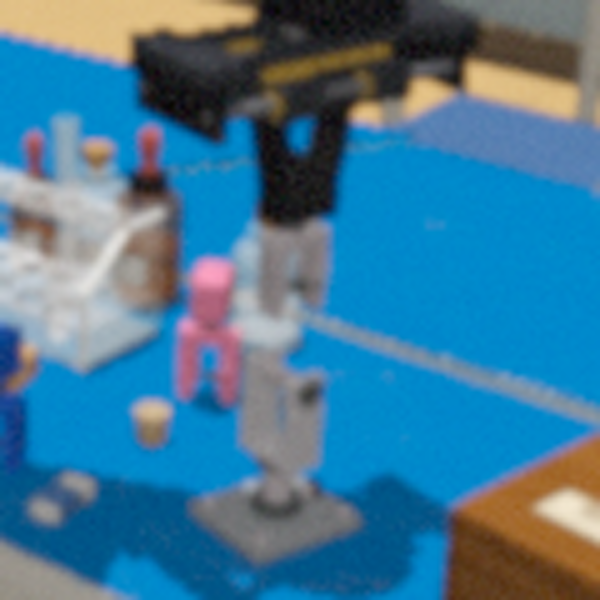

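w7c shows the pin centre at u≈357 against the leg midpoint at u≈334, so the hook is about 5 mm too far +x. That agrees with the TCP being at 0.4515 against the 0.4465 target. I'll correct and come down a little.

```bash
python3 -m inch '[{"jaw":255,"x":-0.085,"y":-0.015,"z":-0.2,"ax":0,"ay":0,"az":0},{"jaw":255,"x":0,"y":0,"z":-0.15,"ax":0,"ay":0,"az":0},{"jaw":255,"x":0,"y":0,"z":0,"ax":0,"ay":0,"az":0}]'
python3 -c "
from h import *
im,p,s=wshot('w8')
print(s['ee_rot'].round(4), s['wrist_force'])
cv2.imwrite('pics/w8c.png',cv2.resize(im[110:250,180:320,::-1],None,fx=5,fy=4.2,interpolation=cv2.INTER_CUBIC))
"

```

```text
time_s: 7.28
tcp_pos: [0.4448, -0.0014, 0.1749]
ee_rot: [[-0.291, -0.957, -0.001], [-0.957, 0.291, -0.0], [0.001, 0.001, -1.0]]
wrist_force: [-1.4, -0.2, -2.6]
gripper_width: 0.27
[ 0.4448 -0.0014  0.1749] yaw -16.93 7.275 [ 20.9   7.  -27.7  -0.  -55.4 -37.8]
[[-2.913e-01 -9.566e-01 -1.100e-03]
 [-9.566e-01  2.913e-01 -2.000e-04]
 [ 5.000e-04  1.000e-03 -1.000e+00]] [-1.43804688 -0.20942206 -2.57796676]
```

View pics/w8c.png

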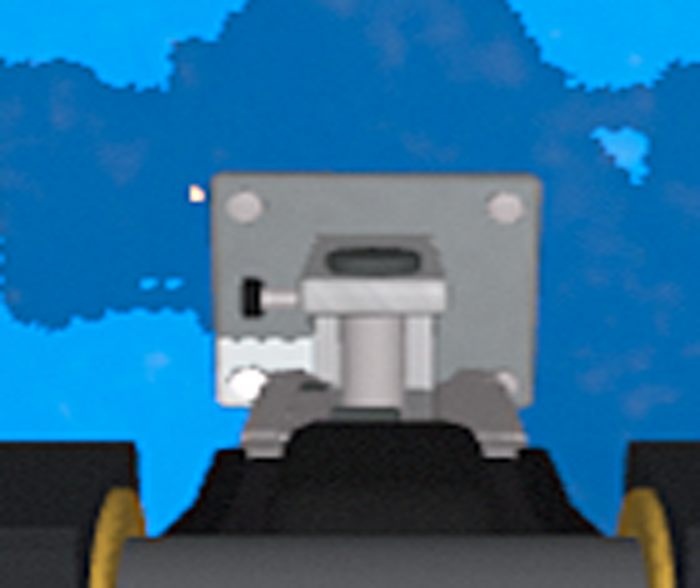

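```bash
python3 - <<'E'
from h import *
import cv2
for n,(x0,y0,fx,fy),pin,legs in (('w7',(190,130,5,5),[(357,300),(356,380)],[(193,436),(475,436)]),('w8',(180,110,5,4.2),[(373,330),(373,390)],[(243,445),(526,445)])):
    p,s=ld(n); R=s['ee_rot']; T=s['tcp_pos']
    hx=-R[:,1]; hy=R[:,0]  # up to sign
    for u,v in pin:
        X=at_z(p,x0+(u+.5)/fx-.5,y0+(v+.5)/fy-.5,.098); print(n,'pin',X.round(4),'rel hook x',((X-T)@hx).round(4))
    for z in (.042,.052):
      for sgn in(-1,1):
        X=T+np.array([0,0,-.0597+z])+hx*.02*sgn+hy*.008; q=proj(p,X); print(n,z,sgn,'pred leg shoulder crop px',((q-[x0,y0]+.5)*[fx,fy]-.5).round(1))
E
```

```text
w7 pin [ 0.4456 -0.0044  0.098 ] rel hook x -0.0048
w7 pin [0.4506 0.0114 0.098 ] rel hook x -0.0047
w7 0.042 -1 pred leg shoulder crop px [476.8 411.6]
w7 0.042 1 pred leg shoulder crop px [189.4 411.3]
w7 0.052 -1 pred leg shoulder crop px [484.6 435.4]
w7 0.052 1 pred leg shoulder crop px [181.8 435.1]
w8 pin [ 0.4433 -0.0124  0.098 ] rel hook x 0.0018
w8 pin [0.4472 0.0005 0.098 ] rel hook x 0.0018
w8 0.042 -1 pred leg shoulder crop px [526.6 429.8]
w8 0.042 1 pred leg shoulder crop px [239.2 429.6]
w8 0.052 -1 pred leg shoulder crop px [534.4 449.8]
w8 0.052 1 pred leg shoulder crop px [231.6 449.6]
```

Pin offset is +1.9 mm along hook x, and the predicted and seen shoulder midpoints agree within 0.3 mm. I'll correct it and carry on down in small steps.

```bash
python3 -m inch '[{"jaw":255,"x":0.028,"y":-0.02,"z":-0.03,"ax":0,"ay":0,"az":-0.03},{"jaw":255,"x":0,"y":0,"z":-0.03,"ax":0,"ay":0,"az":0},{"jaw":255,"x":0,"y":0,"z":0,"ax":0,"ay":0,"az":0}]'
```

```text
time_s: 7.7
tcp_pos: [0.4475, -0.0025, 0.1719]
ee_rot: [[-0.296, -0.955, 0.001], [-0.955, 0.296, 0.0], [-0.0, -0.001, -1.0]]
wrist_force: [-0.0, -0.8, -2.5]
gripper_width: 0.273
```

```bash
python3 -m inch '[{"jaw":255,"x":-0.015,"y":-0.005,"z":-0.06,"ax":0,"ay":0,"az":0},{"jaw":255,"x":0,"y":0,"z":-0.06,"ax":0,"ay":0,"az":0},{"jaw":255,"x":0,"y":0,"z":0,"ax":0,"ay":0,"az":0}]'
```

```text
time_s: 8.07
tcp_pos: [0.4465, -0.0029, 0.1643]
ee_rot: [[-0.297, -0.955, 0.001], [-0.955, 0.297, 0.0], [-0.001, -0.001, -1.0]]
wrist_force: [-0.3, 0.9, -2.3]
gripper_width: 0.275
```

```bash
python3 -c "
from h import *
im,p,s=wshot('w9')
cv2.imwrite('pics/w9c.png',cv2.resize(im[130:240,180:320,::-1],None,fx=5,fy=5,interpolation=cv2.INTER_CUBIC))
sc=capture('scene');cv2.imwrite('pics/s9.png',cv2.resize(sc[150:240,250:350,::-1],None,fx=6,fy=6,interpolation=cv2.INTER_CUBIC))
"

```

```text
[ 0.4465 -0.0029  0.1643] yaw -17.25 8.075 [ 20.6   7.8 -28.5   0.  -53.7 -37.9]
```

View pics/w9c.png

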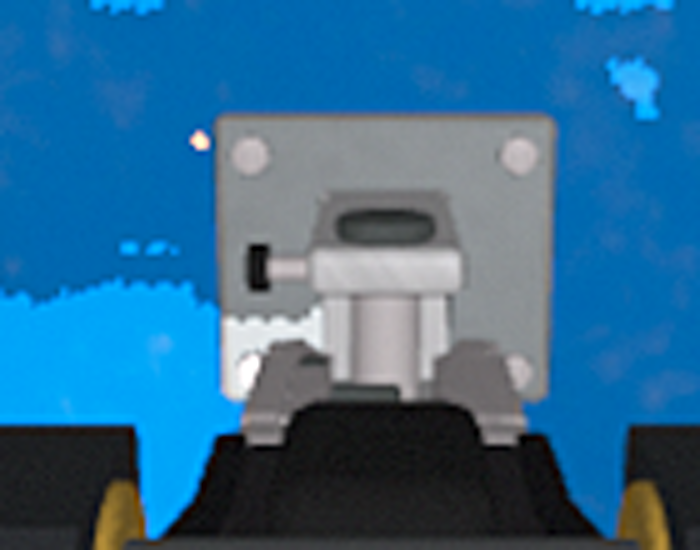

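View pics/s9.png

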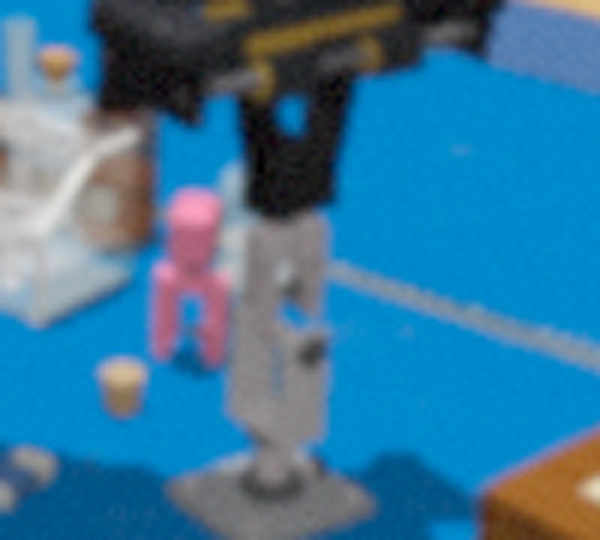

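```bash
python3 - <<'E'
from h import *
p,s=ld('w9');T=s['tcp_pos'];R=s['ee_rot'];hx=-R[:,1];tx=R[:,0]  # tx: tool x = image up
c=lambda X:((proj(p,X)-[180,130]+.5)*5-.5).round(1)
for sg in(-1,1):
  for xx in(.013,.02): print('tip',sg*xx,c(T+[0,0,-.0597]+hx*sg*xx+tx*.008))
for zc in(.103,.107,.109):
  S=np.array([.4465,-.0027,zc]); print('cheek inner/outer',zc,c(S+tx*.0115),c(S+tx*.0195))
print('base front edge',c([.446,-.0025,.01]+tx*.035),c([.446,-.0025,.01]-tx*.035))
# measured cheek inner edge back-projected
for zc in(.103,.107,.109): X=at_z(p,180+(385+.5)/5-.5,130+(293+.5)/5-.5,zc); print(zc,X.round(4),'along tx rel TCP',((X-T)@tx).round(4), 'outer',((at_z(p,180+385.5/5-.5,130+250.5/5-.5,zc)-T)@tx).round(4))
E
```

```text
tip -0.013 [460.2 333. ]
tip -0.02 [501.6 333.1]
tip 0.013 [306.3 332.9]
tip 0.02 [264.9 332.9]
cheek inner/outer 0.103 [383.8 311.5] [383.9 265.4]
cheek inner/outer 0.107 [383.8 317.4] [383.9 270.5]
cheek inner/outer 0.109 [383.8 320.4] [383.9 273.1]
base front edge [386.1 114.5] [385.6 403.1]
0.103 [ 0.4419 -0.0167  0.103 ] along tx rel TCP 0.0146 outer 0.022
0.107 [ 0.4417 -0.0176  0.107 ] along tx rel TCP 0.0155 outer 0.0228
0.109 [ 0.4415 -0.0181  0.109 ] along tx rel TCP 0.016 outer 0.0232
```

Pin at u≈385 and leg midpoint at u≈384.5, so x is aligned. The cheek gap looks like about 33 mm rather than the stated 23 mm, which only gives more clearance. I'll descend in small steps and watch the force.

```bash
python3 -m inch '[{"jaw":255,"x":0,"y":0,"z":-0.06,"ax":0,"ay":0,"az":0},{"jaw":255,"x":0,"y":0,"z":-0.06,"ax":0,"ay":0,"az":0},{"jaw":255,"x":0,"y":0,"z":0,"ax":0,"ay":0,"az":0}]'; python3 -m inch '[{"jaw":255,"x":0,"y":0,"z":-0.05,"ax":0,"ay":0,"az":0},{"jaw":255,"x":0,"y":0,"z":-0.05,"ax":0,"ay":0,"az":0},{"jaw":255,"x":0,"y":0,"z":0,"ax":0,"ay":0,"az":0}]'
```

```text
time_s: 8.55
tcp_pos: [0.4468, -0.0028, 0.157]
ee_rot: [[-0.297, -0.955, 0.002], [-0.955, 0.297, 0.001], [-0.001, -0.002, -1.0]]
wrist_force: [0.4, -0.6, -2.2]
gripper_width: 0.274
time_s: 8.93
tcp_pos: [0.4469, -0.0028, 0.1506]
ee_rot: [[-0.296, -0.955, 0.002], [-0.955, 0.296, 0.0], [-0.001, -0.002, -1.0]]
wrist_force: [-0.3, -0.1, -3.3]
gripper_width: 0.27
```

```bash
python3 -m inch '[{"jaw":255,"x":-0.005,"y":0,"z":-0.04,"ax":0,"ay":0,"az":0},{"jaw":255,"x":0,"y":0,"z":0,"ax":0,"ay":0,"az":0}]'; python3 -m inch '[{"jaw":255,"x":0,"y":0,"z":-0.04,"ax":0,"ay":0,"az":0},{"jaw":255,"x":0,"y":0,"z":0,"ax":0,"ay":0,"az":0}]'; python3 -m inch '[{"jaw":255,"x":0,"y":0,"z":-0.04,"ax":0,"ay":0,"az":0},{"jaw":255,"x":0,"y":0,"z":0,"ax":0,"ay":0,"az":0}]'
```

```text
time_s: 9.18
tcp_pos: [0.4474, -0.0028, 0.1493]
ee_rot: [[-0.296, -0.955, 0.004], [-0.955, 0.296, 0.0], [-0.001, -0.004, -1.0]]
wrist_force: [-1.6, -0.8, 1.3]
gripper_width: 0.27
time_s: 9.43
tcp_pos: [0.4476, -0.0028, 0.1476]
ee_rot: [[-0.295, -0.955, 0.005], [-0.955, 0.295, 0.0], [-0.001, -0.004, -1.0]]
wrist_force: [-1.5, 0.6, 3.4]
gripper_width: 0.272
time_s: 9.68
tcp_pos: [0.4477, -0.0028, 0.1456]
ee_rot: [[-0.295, -0.955, 0.005], [-0.955, 0.295, 0.0], [-0.002, -0.005, -1.0]]
wrist_force: [-1.5, -0.1, 4.4]
gripper_width: 0.27
```

Latch contact came at TCP z≈0.150, which puts the pin centre at about 0.0985, matching vision. Push is about 6–7 N. I'll go on, correcting the small drift.

```bash
python3 -m inch '[{"jaw":255,"x":-0.02,"y":0,"z":-0.04,"ax":0,"ay":0.03,"az":0},{"jaw":255,"x":0,"y":0,"z":0,"ax":0,"ay":0,"az":0}]'; python3 -m inch '[{"jaw":255,"x":0,"y":0,"z":-0.04,"ax":0,"ay":0,"az":0},{"jaw":255,"x":0,"y":0,"z":0,"ax":0,"ay":0,"az":0}]'
```

```text
time_s: 9.93
tcp_pos: [0.4482, -0.0027, 0.1442]
ee_rot: [[-0.294, -0.956, 0.004], [-0.956, 0.294, 0.0], [-0.001, -0.004, -1.0]]
wrist_force: [-1.9, 0.8, 4.6]
gripper_width: 0.268
time_s: 10.18
tcp_pos: [0.4487, -0.0028, 0.1427]
ee_rot: [[-0.294, -0.956, 0.005], [-0.956, 0.294, -0.0], [-0.001, -0.005, -1.0]]
wrist_force: [-2.8, 0.8, 5.8]
gripper_width: 0.276
```

```bash
python3 -m inch '[{"jaw":255,"x":-0.01,"y":0,"z":-0.04,"ax":0,"ay":0.02,"az":0},{"jaw":255,"x":0,"y":0,"z":0,"ax":0,"ay":0,"az":0}]'
```

```text
time_s: 10.42
tcp_pos: [0.4488, -0.0027, 0.1413]
ee_rot: [[-0.293, -0.956, 0.003], [-0.956, 0.293, -0.0], [-0.0, -0.003, -1.0]]
wrist_force: [-2.8, 0.7, 5.8]
gripper_width: 0.275
```

```bash
python3 -m inch '[{"jaw":255,"x":-0.025,"y":0,"z":-0.03,"ax":0,"ay":0.02,"az":0},{"jaw":255,"x":-0.02,"y":0,"z":-0.02,"ax":0,"ay":0.01,"az":0}]'
```

```text
time_s: 10.68
tcp_pos: [0.4485, -0.0025, 0.1402]
ee_rot: [[-0.292, -0.957, 0.003], [-0.957, 0.292, -0.0], [-0.001, -0.003, -1.0]]
wrist_force: [-0.6, -0.6, 7.8]
gripper_width: 0.272
```

```bash
python3 -m inch '[{"jaw":255,"x":-0.05,"y":0,"z":-0.03,"ax":0,"ay":0.02,"az":0},{"jaw":255,"x":-0.02,"y":0,"z":-0.02,"ax":0,"ay":0.01,"az":0}]'; python3 -c "
from h import *
s=sense();print(s['wrist_force'],s['moment'])"
```

```text
time_s: 10.92
tcp_pos: [0.4483, -0.0022, 0.1396]
ee_rot: [[-0.29, -0.957, 0.007], [-0.957, 0.29, -0.0], [-0.002, -0.007, -1.0]]
wrist_force: [-0.5, -1.4, 6.4]
gripper_width: 0.275
[-0.45685161 -1.37736942  6.40599789] [-0.33356584  0.20615812 -0.02759813]
```

```bash
python3 -m inch '[{"jaw":255,"x":-0.01,"y":0,"z":-0.04,"ax":0,"ay":0.03,"az":0},{"jaw":255,"x":-0.01,"y":0,"z":-0.02,"ax":0,"ay":0.02,"az":0}]'; python3 -c "
from h import *
im,p,s=wshot('w10')
print(s['wrist_force'],s['moment'])
cv2.imwrite('pics/w10c.png',cv2.resize(im[130:240,180:320,::-1],None,fx=5,fy=5,interpolation=cv2.INTER_CUBIC))
sc=capture('scene');cv2.imwrite('pics/s10.png',cv2.resize(sc[150:240,250:350,::-1],None,fx=6,fy=6,interpolation=cv2.INTER_CUBIC))"
```

```text
time_s: 11.18
tcp_pos: [0.449, -0.0023, 0.1381]
ee_rot: [[-0.288, -0.958, 0.003], [-0.958, 0.288, -0.001], [0.0, -0.003, -1.0]]
wrist_force: [-2.9, 0.1, 8.3]
gripper_width: 0.268
[ 0.449  -0.0023  0.1381] yaw -16.75 11.175 [ 20.6   9.9 -30.4   0.1 -49.6 -37.5]
[-2.88527884  0.10066364  8.29641053] [ 0.10273115  0.87433413 -0.00844046]
```

View pics/w10c.png

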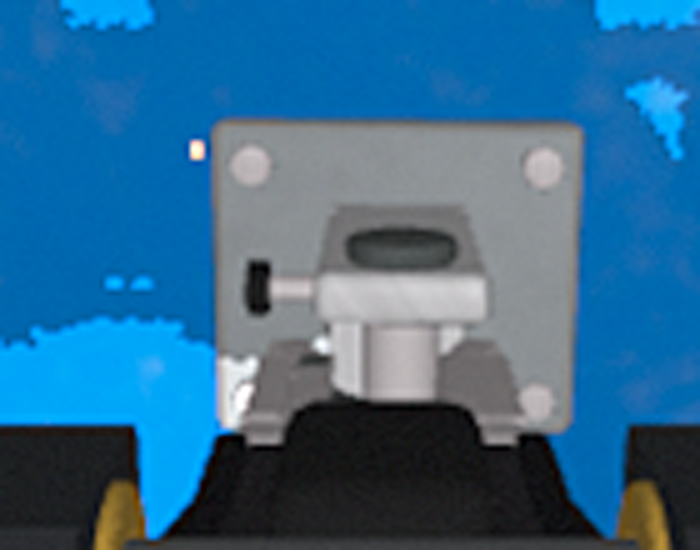

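View pics/s10.png

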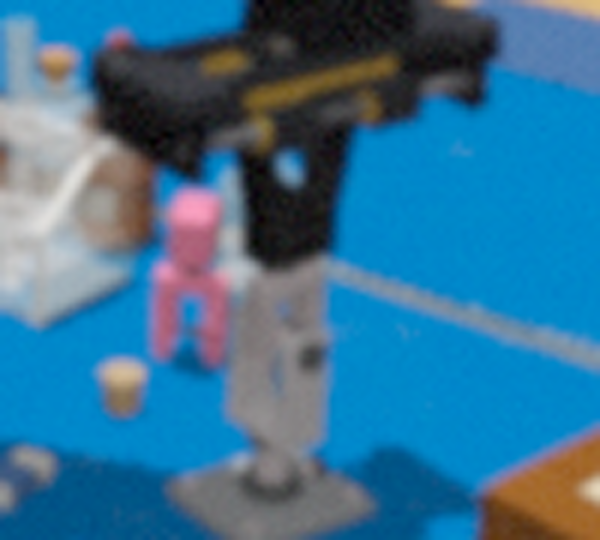

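```bash
python3 -m inch '[{"jaw":255,"x":-0.06,"y":0,"z":-0.03,"ax":0,"ay":0,"az":-0.03}]';python3 -m inch '[{"jaw":255,"x":-0.04,"y":0,"z":-0.03,"ax":0,"ay":0,"az":0}]'
```

```text
time_s: 11.4
tcp_pos: [0.4478, -0.002, 0.1378]
ee_rot: [[-0.292, -0.956, 0.008], [-0.956, 0.292, -0.0], [-0.002, -0.008, -1.0]]
wrist_force: [1.6, -1.3, 7.2]
gripper_width: 0.275
time_s: 11.52
tcp_pos: [0.4479, -0.0018, 0.1375]
ee_rot: [[-0.291, -0.957, 0.014], [-0.957, 0.291, -0.0], [-0.004, -0.014, -1.0]]
wrist_force: [-0.1, -2.2, 7.8]
gripper_width: 0.274
```

The pin lies against the –x leg because the open flap takes up the +x side, so the natural hook centre is x≈0.4485. I'll stop fighting that, level the tilt and keep pushing.

```bash
python3 -m inch '[{"jaw":255,"x":0,"y":-0.01,"z":-0.04,"ax":0,"ay":0.08,"az":0}]';python3 -m inch '[{"jaw":255,"x":0,"y":0,"z":-0.04,"ax":0,"ay":0.05,"az":0}]'
```

```text
time_s: 11.65
tcp_pos: [0.4491, -0.0023, 0.1365]
ee_rot: [[-0.29, -0.957, 0.003], [-0.957, 0.29, -0.0], [-0.001, -0.003, -1.0]]
wrist_force: [-3.1, 0.3, 9.7]
gripper_width: 0.27
time_s: 11.78
tcp_pos: [0.4496, -0.0023, 0.1352]
ee_rot: [[-0.29, -0.957, -0.005], [-0.957, 0.29, -0.0], [0.002, 0.004, -1.0]]
wrist_force: [-3.5, 1.6, 10.8]
gripper_width: 0.269
```

```bash
python3 -m inch '[{"jaw":255,"x":-0.03,"y":0,"z":-0.03,"ax":0,"ay":0,"az":0}]';python3 -m inch '[{"jaw":255,"x":-0.02,"y":0,"z":-0.03,"ax":0,"ay":0.01,"az":0}]'
```

```text
time_s: 11.9
tcp_pos: [0.449, -0.0021, 0.1345]
ee_rot: [[-0.289, -0.957, -0.002], [-0.957, 0.289, -0.0], [0.001, 0.002, -1.0]]
wrist_force: [-0.8, 0.6, 8.4]
gripper_width: 0.269
time_s: 12.02
tcp_pos: [0.449, -0.002, 0.1339]
ee_rot: [[-0.288, -0.958, -0.001], [-0.958, 0.288, -0.0], [0.0, 0.001, -1.0]]
wrist_force: [-2.2, -0.5, 8.2]
gripper_width: 0.276
```

```bash
python3 -m inch '[{"jaw":255,"x":-0.02,"y":-0.005,"z":-0.035,"ax":0,"ay":0.01,"az":-0.03},{"jaw":255,"x":-0.01,"y":0,"z":-0.035,"ax":0,"ay":0.01,"az":0}]';python3 -m inch '[{"jaw":255,"x":-0.01,"y":0,"z":-0.035,"ax":0,"ay":0.01,"az":0},{"jaw":255,"x":-0.01,"y":0,"z":-0.035,"ax":0,"ay":0.01,"az":0}]'
```

```text
time_s: 12.28
tcp_pos: [0.4492, -0.002, 0.1319]
ee_rot: [[-0.292, -0.956, 0.0], [-0.956, 0.292, 0.0], [-0.0, -0.0, -1.0]]
wrist_force: [-3.4, 1.5, 9.1]
gripper_width: 0.278
time_s: 12.52
tcp_pos: [0.4492, -0.0018, 0.1295]
ee_rot: [[-0.291, -0.957, -0.0], [-0.957, 0.291, 0.0], [-0.0, 0.0, -1.0]]
wrist_force: [-3.0, 0.9, 8.1]
gripper_width: 0.274
```

```bash
python3 -m inch '[{"jaw":255,"x":-0.01,"y":-0.005,"z":-0.035,"ax":0,"ay":0.01,"az":-0.02},{"jaw":255,"x":-0.01,"y":0,"z":-0.035,"ax":0,"ay":0.01,"az":0}]';python3 -m inch '[{"jaw":255,"x":-0.01,"y":0,"z":-0.03,"ax":0,"ay":0.01,"az":0},{"jaw":255,"x":-0.01,"y":0,"z":-0.03,"ax":0,"ay":0.01,"az":0}]'
```

```text
time_s: 12.78
tcp_pos: [0.4485, -0.0018, 0.1255]
ee_rot: [[-0.295, -0.956, -0.002], [-0.956, 0.295, 0.001], [-0.0, 0.002, -1.0]]
wrist_force: [0.8, 1.7, -3.3]
gripper_width: 0.273
time_s: 13.02
tcp_pos: [0.4473, -0.0018, 0.1209]
ee_rot: [[-0.295, -0.956, -0.006], [-0.956, 0.295, 0.001], [0.001, 0.006, -1.0]]
wrist_force: [-0.0, -0.5, 5.8]
gripper_width: 0.273
```

Force dropped to baseline at z≈0.1255 and then rose to 8 N at 0.1209. Geometry puts the pin 36 mm up the hook, which is home, so the latch should have snapped. I'll look.

```bash
python3 -c "
from h import *
im,p,s=wshot('w11')
print(s['wrist_force'],s['moment'])
cv2.imwrite('pics/w11c.png',cv2.resize(im[130:240,180:320,::-1],None,fx=5,fy=5,interpolation=cv2.INTER_CUBIC))
sc=capture('scene');cv2.imwrite('pics/s11.png',cv2.resize(sc[150:240,250:350,::-1],None,fx=6,fy=6,interpolation=cv2.INTER_CUBIC))"
```

```text
[ 0.4473 -0.0018  0.1209] yaw -17.14 13.025 [ 20.6  11.3 -31.5  -0.2 -47.5 -37.6]
[-0.01729013 -0.50231015  5.80268955] [ 0.01555268 -0.03152707 -0.02707959]
```

View pics/w11c.png

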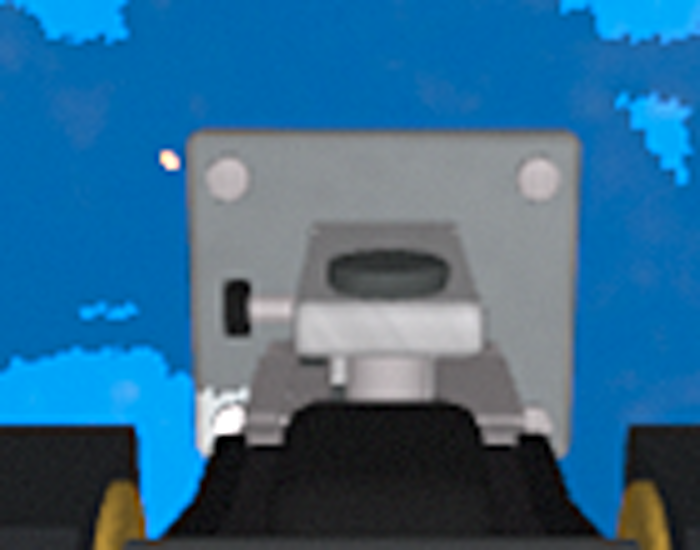

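View pics/s11.png

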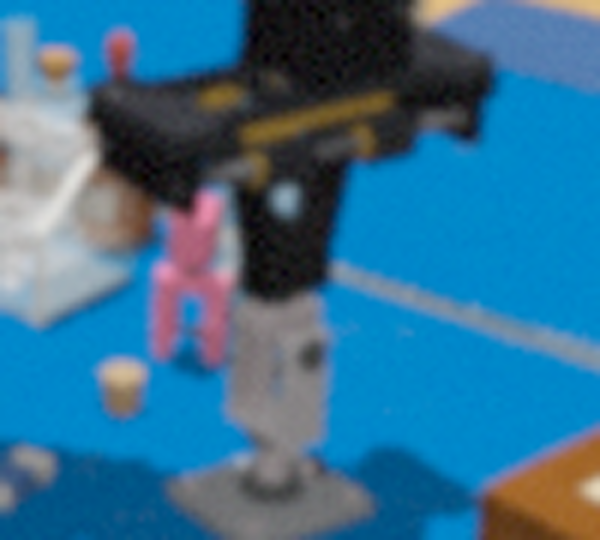

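The pin is enclosed near the roof, with a steady 8 N and no lateral load. Pull-up test: 12 mm of free play first.

```bash
python3 -m inch '[{"jaw":255,"x":-0.01,"y":-0.01,"z":0.06,"ax":0,"ay":-0.03,"az":0},{"jaw":255,"x":0,"y":0,"z":0.06,"ax":0,"ay":0,"az":0},{"jaw":255,"x":0,"y":0,"z":0,"ax":0,"ay":0,"az":0}]'
```

```text
time_s: 13.5
tcp_pos: [0.4456, -0.0025, 0.1279]
ee_rot: [[-0.296, -0.955, -0.003], [-0.955, 0.296, 0.001], [-0.0, 0.003, -1.0]]
wrist_force: [0.1, -0.4, -3.2]
gripper_width: 0.271
```

```bash
python3 -m inch '[{"jaw":255,"x":0.015,"y":0,"z":0.06,"ax":0,"ay":-0.01,"az":0},{"jaw":255,"x":0,"y":0,"z":0,"ax":0,"ay":0,"az":0}]';python3 -m inch '[{"jaw":255,"x":0,"y":0,"z":0.03,"ax":0,"ay":0,"az":0}]';python3 -m inch '[{"jaw":255,"x":0,"y":0,"z":0.02,"ax":0,"ay":0,"az":0}]'
```

```text
time_s: 13.75
tcp_pos: [0.4463, -0.0026, 0.1315]
ee_rot: [[-0.296, -0.955, -0.001], [-0.955, 0.296, 0.001], [-0.001, 0.002, -1.0]]
wrist_force: [0.5, 0.0, -2.2]
gripper_width: 0.267
time_s: 13.88
tcp_pos: [0.4461, -0.0026, 0.1332]
ee_rot: [[-0.296, -0.955, -0.002], [-0.955, 0.296, 0.001], [-0.0, 0.002, -1.0]]
wrist_force: [-0.3, 0.6, -2.2]
gripper_width: 0.279
time_s: 14.0
tcp_pos: [0.4461, -0.0026, 0.1345]
ee_rot: [[-0.296, -0.955, -0.002], [-0.955, 0.296, 0.001], [-0.0, 0.002, -1.0]]
wrist_force: [1.0, -0.4, -3.0]
gripper_width: 0.274
```

```bash
python3 -m inch '[{"jaw":255,"x":0,"y":0,"z":0.02,"ax":0,"ay":0,"az":0}]';python3 -m inch '[{"jaw":255,"x":0,"y":0,"z":0.02,"ax":0,"ay":0,"az":0}]'
```

```text
time_s: 14.12
tcp_pos: [0.4459, -0.0026, 0.1354]
ee_rot: [[-0.296, -0.955, -0.002], [-0.955, 0.296, 0.001], [-0.001, 0.003, -1.0]]
wrist_force: [1.6, -0.4, -7.2]
gripper_width: 0.272
time_s: 14.25
tcp_pos: [0.4457, -0.0025, 0.1359]
ee_rot: [[-0.297, -0.955, -0.003], [-0.955, 0.297, 0.002], [-0.001, 0.003, -1.0]]
wrist_force: [2.2, -0.2, -9.7]
gripper_width: 0.274
```

The latch holds; net pull is about 7.4 N. Raise to about 10 N and hold.

```bash
python3 -m inch '[{"jaw":255,"x":0,"y":0,"z":0.02,"ax":0,"ay":0,"az":0}]';python3 -m inch '[{"jaw":255,"x":0.005,"y":0,"z":0.015,"ax":0,"ay":-0.01,"az":0}]'
```

```text
time_s: 14.38
tcp_pos: [0.4456, -0.0025, 0.1363]
ee_rot: [[-0.297, -0.955, -0.003], [-0.955, 0.297, 0.002], [-0.001, 0.003, -1.0]]
wrist_force: [3.1, -0.5, -12.5]
gripper_width: 0.271
time_s: 14.5
tcp_pos: [0.4456, -0.0025, 0.1365]
ee_rot: [[-0.297, -0.955, -0.002], [-0.955, 0.297, 0.002], [-0.001, 0.003, -1.0]]
wrist_force: [2.9, -0.5, -12.9]
gripper_width: 0.276
```

```bash
python3 -m inch '[{"jaw":255,"x":0.005,"y":0,"z":0.012,"ax":0,"ay":-0.01,"az":0}]'
```

```text
time_s: 14.62
tcp_pos: [0.4456, -0.0026, 0.1366]
ee_rot: [[-0.298, -0.955, -0.001], [-0.955, 0.298, 0.002], [-0.001, 0.002, -1.0]]
wrist_force: [2.9, -0.6, -13.1]
gripper_width: 0.272
```

```bash
python3 -m inch '[{"jaw":255,"x":0,"y":0,"z":0.01,"ax":0,"ay":-0.005,"az":0},{"jaw":255,"x":0,"y":0,"z":0.01,"ax":0,"ay":-0.005,"az":0}]'; python3 -m inch '[{"jaw":255,"x":0,"y":0,"z":0.01,"ax":0,"ay":-0.005,"az":0},{"jaw":255,"x":0,"y":0,"z":0.01,"ax":0,"ay":-0.005,"az":0}]'
```

```text
time_s: 14.88
tcp_pos: [0.4453, -0.0026, 0.137]
ee_rot: [[-0.298, -0.955, -0.0], [-0.955, 0.298, 0.002], [-0.002, 0.001, -1.0]]
wrist_force: [3.7, -1.3, -15.7]
gripper_width: 0.272
time_s: 15.12
tcp_pos: [0.4451, -0.0025, 0.1376]
ee_rot: [[-0.298, -0.954, 0.001], [-0.954, 0.298, 0.002], [-0.002, -0.0, -1.0]]
wrist_force: [4.4, -0.6, -17.7]
gripper_width: 0.275
```

```bash
python3 -m inch '[{"jaw":255,"x":0.005,"y":0,"z":0.01,"ax":0,"ay":-0.005,"az":0},{"jaw":255,"x":0.005,"y":0,"z":0.01,"ax":0,"ay":-0.005,"az":0}]'
```

```text
time_s: 15.38
tcp_pos: [0.4451, -0.0026, 0.1379]
ee_rot: [[-0.299, -0.954, 0.001], [-0.954, 0.299, 0.002], [-0.003, -0.001, -1.0]]
wrist_force: [4.5, -1.0, -20.6]
gripper_width: 0.272
```

Pull crept up to about 18 N, under 20 but too high. I'll back off and do a clean 10 N hold.

```bash
python3 -m inch '[{"jaw":255,"x":0.01,"y":0,"z":-0.022,"ax":0,"ay":0,"az":0}]'
```

```text
time_s: 15.5
tcp_pos: [0.4455, -0.0026, 0.1367]
ee_rot: [[-0.299, -0.954, 0.001], [-0.954, 0.299, 0.002], [-0.002, -0.0, -1.0]]
wrist_force: [3.6, -0.1, -13.5]
gripper_width: 0.274
```

```bash
python3 -m inch '[{"jaw":255,"x":0.005,"y":0,"z":-0.002,"ax":0,"ay":0,"az":0}]'
```

```text
time_s: 15.62
tcp_pos: [0.4456, -0.0027, 0.1368]
ee_rot: [[-0.299, -0.954, 0.0], [-0.954, 0.299, 0.002], [-0.002, 0.0, -1.0]]
wrist_force: [2.7, 0.5, -15.2]
gripper_width: 0.272
```

```bash
python3 -m inch '[{"jaw":255,"x":0.005,"y":0,"z":-0.008,"ax":0,"ay":0,"az":0}]'
```

```text
time_s: 15.75
tcp_pos: [0.4457, -0.0027, 0.1366]
ee_rot: [[-0.299, -0.954, -0.0], [-0.954, 0.299, 0.002], [-0.002, 0.001, -1.0]]
wrist_force: [1.4, -1.0, -13.5]
gripper_width: 0.273
```

```bash
python3 -m inch '[{"jaw":255,"x":0,"y":0,"z":-0.004,"ax":0,"ay":0,"az":0}]'
```

```text
time_s: 15.88
tcp_pos: [0.4457, -0.0027, 0.1366]
ee_rot: [[-0.299, -0.954, -0.0], [-0.954, 0.299, 0.002], [-0.002, 0.001, -1.0]]
wrist_force: [2.3, 0.3, -13.4]
gripper_width: 0.274
```

```bash
python3 -m inch '[{"jaw":255,"x":0,"y":0,"z":-0.006,"ax":0,"ay":0,"az":0}]'; python3 -m inch '[{"jaw":255,"x":0,"y":0,"z":-0.004,"ax":0,"ay":0,"az":0}]'
```

```text
time_s: 16.0
tcp_pos: [0.4457, -0.0027, 0.1365]
ee_rot: [[-0.298, -0.954, 0.0], [-0.954, 0.298, 0.002], [-0.002, 0.0, -1.0]]
wrist_force: [2.0, -1.0, -12.0]
gripper_width: 0.276
time_s: 16.12
tcp_pos: [0.4457, -0.0027, 0.1364]
ee_rot: [[-0.298, -0.954, 0.0], [-0.954, 0.298, 0.002], [-0.002, 0.0, -1.0]]
wrist_force: [1.9, -0.5, -11.6]
gripper_width: 0.273
```

```bash
python3 -m inch '[{"jaw":255,"x":0,"y":0,"z":-0.004,"ax":0,"ay":0,"az":0},{"jaw":255,"x":0,"y":0,"z":-0.004,"ax":0,"ay":0,"az":0}]'
```

```text
time_s: 16.38
tcp_pos: [0.4458, -0.0027, 0.1362]
ee_rot: [[-0.298, -0.954, 0.0], [-0.954, 0.298, 0.002], [-0.002, 0.0, -1.0]]
wrist_force: [1.9, -0.0, -11.5]
gripper_width: 0.274
```

```bash
python3 -m inch '[{"jaw":255,"x":0,"y":0,"z":-0.003,"ax":0,"ay":0,"az":0},{"jaw":255,"x":0,"y":0,"z":-0.003,"ax":0,"ay":0,"az":0}]'
```

```text
time_s: 16.62
tcp_pos: [0.4458, -0.0027, 0.1361]
ee_rot: [[-0.298, -0.955, 0.0], [-0.955, 0.298, 0.002], [-0.002, 0.0, -1.0]]
wrist_force: [0.9, 0.4, -11.1]
gripper_width: 0.27
```

```bash
python3 -m inch '[{"jaw":255,"x":0,"y":0,"z":0,"ax":0,"ay":0,"az":0},{"jaw":255,"x":0,"y":0,"z":-0.001,"ax":0,"ay":0,"az":0}]'
```

```text
time_s: 16.88
tcp_pos: [0.4458, -0.0027, 0.1361]
ee_rot: [[-0.298, -0.955, 0.001], [-0.955, 0.298, 0.002], [-0.002, -0.0, -1.0]]
wrist_force: [1.6, 0.6, -10.3]
gripper_width: 0.274
```

```bash
python3 -m inch '[{"jaw":255,"x":0,"y":0,"z":-0.001,"ax":0,"ay":0,"az":0},{"jaw":255,"x":0,"y":0,"z":-0.001,"ax":0,"ay":0,"az":0}]'
```

```text
time_s: 17.12
tcp_pos: [0.4458, -0.0027, 0.136]
ee_rot: [[-0.298, -0.955, 0.0], [-0.955, 0.298, 0.001], [-0.002, -0.0, -1.0]]
wrist_force: [1.6, -0.2, -10.2]
gripper_width: 0.275
```

```bash
python3 -m inch '[{"jaw":255,"x":0,"y":0,"z":-0.002,"ax":0,"ay":0,"az":0},{"jaw":255,"x":0,"y":0,"z":-0.002,"ax":0,"ay":0,"az":0}]'
```

```text
time_s: 17.38
tcp_pos: [0.4459, -0.0027, 0.1359]
ee_rot: [[-0.298, -0.955, 0.001], [-0.955, 0.298, 0.001], [-0.002, -0.0, -1.0]]
wrist_force: [1.7, 0.6, -10.0]
gripper_width: 0.274
```

The pull held at about 9–11 N for over a second and the latch took it. I'll lower to mid free play and centre the hook on the pin by feel before letting go.

```bash
python3 -m inch '[{"jaw":255,"x":0,"y":0,"z":-0.06,"ax":0,"ay":0,"az":0},{"jaw":255,"x":0,"y":0,"z":-0.06,"ax":0,"ay":0,"az":0},{"jaw":255,"x":0,"y":0,"z":0,"ax":0,"ay":0,"az":0}]'
```

```text
time_s: 17.75
tcp_pos: [0.448, -0.0027, 0.131]
ee_rot: [[-0.296, -0.955, 0.005], [-0.955, 0.296, 0.001], [-0.003, -0.005, -1.0]]
wrist_force: [-0.1, 0.8, -2.6]
gripper_width: 0.274
```

```bash
python3 -m inch '[{"jaw":255,"x":0.025,"y":-0.008,"z":0,"ax":0,"ay":0,"az":0},{"jaw":255,"x":0,"y":0,"z":0,"ax":0,"ay":0,"az":0}]';python3 -m inch '[{"jaw":255,"x":0.016,"y":-0.005,"z":0,"ax":0,"ay":0,"az":0},{"jaw":255,"x":0,"y":0,"z":0,"ax":0,"ay":0,"az":0}]'
```

```text
time_s: 18.0
tcp_pos: [0.4485, -0.003, 0.1311]
ee_rot: [[-0.297, -0.955, 0.003], [-0.955, 0.297, 0.001], [-0.002, -0.003, -1.0]]
wrist_force: [-1.6, 1.6, -1.7]
gripper_width: 0.273
time_s: 18.25
tcp_pos: [0.4487, -0.0032, 0.1309]
ee_rot: [[-0.297, -0.955, 0.002], [-0.955, 0.297, 0.002], [-0.002, -0.001, -1.0]]
wrist_force: [-2.4, 2.0, -1.4]
gripper_width: 0.275
```

```bash
python3 -m inch '[{"jaw":255,"x":-0.04,"y":0.012,"z":0,"ax":0,"ay":0,"az":0},{"jaw":255,"x":0,"y":0,"z":0,"ax":0,"ay":0,"az":0}]';python3 -m inch '[{"jaw":255,"x":-0.025,"y":0.007,"z":0,"ax":0,"ay":0.01,"az":0},{"jaw":255,"x":0,"y":0,"z":0,"ax":0,"ay":0,"az":0}]';python3 -m inch '[{"jaw":255,"x":-0.016,"y":0.005,"z":0,"ax":0,"ay":0,"az":0},{"jaw":255,"x":0,"y":0,"z":0,"ax":0,"ay":0,"az":0}]'
```

```text
time_s: 18.5
tcp_pos: [0.4479, -0.0025, 0.1315]
ee_rot: [[-0.296, -0.955, 0.005], [-0.955, 0.296, 0.001], [-0.003, -0.005, -1.0]]
wrist_force: [0.3, -0.6, -1.6]
gripper_width: 0.272
time_s: 18.75
tcp_pos: [0.447, -0.0022, 0.1319]
ee_rot: [[-0.296, -0.955, 0.005], [-0.955, 0.296, 0.001], [-0.003, -0.005, -1.0]]
wrist_force: [0.2, -0.3, -1.8]
gripper_width: 0.268
time_s: 19.0
tcp_pos: [0.4462, -0.0019, 0.1319]
ee_rot: [[-0.296, -0.955, 0.006], [-0.955, 0.296, 0.001], [-0.003, -0.005, -1.0]]
wrist_force: [-0.4, 0.4, -2.0]
gripper_width: 0.271
```

```bash
python3 -m inch '[{"jaw":255,"x":-0.02,"y":0.005,"z":-0.01,"ax":0,"ay":0.03,"az":-0.01},{"jaw":255,"x":0,"y":0,"z":0,"ax":0,"ay":0,"az":0}]';python3 -m inch '[{"jaw":255,"x":-0.02,"y":0.005,"z":-0.01,"ax":0,"ay":0,"az":0},{"jaw":255,"x":0,"y":0,"z":0,"ax":0,"ay":0,"az":0}]'
```

```text
time_s: 19.25
tcp_pos: [0.4449, -0.0015, 0.1313]
ee_rot: [[-0.298, -0.955, 0.0], [-0.955, 0.298, 0.001], [-0.001, 0.0, -1.0]]
wrist_force: [-0.1, -0.4, -1.5]
gripper_width: 0.273
time_s: 19.5
tcp_pos: [0.4444, -0.0012, 0.131]
ee_rot: [[-0.297, -0.955, 0.002], [-0.955, 0.297, 0.001], [-0.002, -0.001, -1.0]]
wrist_force: [0.8, 0.1, -2.7]
gripper_width: 0.27
```

The legs touch the pin on both sides 4.2 mm apart (expected 4), so centre is at (0.4463, -0.0022), matching vision. I'll centre, level and set the roof on the pin.

```bash
python3 -m inch '[{"jaw":255,"x":0.03,"y":-0.017,"z":-0.03,"ax":0,"ay":0.01,"az":0},{"jaw":255,"x":0,"y":0,"z":-0.03,"ax":0,"ay":0,"az":0},{"jaw":255,"x":0,"y":0,"z":0,"ax":0,"ay":0,"az":0}]'
```

```text
time_s: 19.88
tcp_pos: [0.4457, -0.0023, 0.1268]
ee_rot: [[-0.298, -0.955, -0.002], [-0.955, 0.298, 0.001], [-0.001, 0.002, -1.0]]
wrist_force: [0.6, -0.0, -2.1]
gripper_width: 0.275
```

```bash
python3 -m inch '[{"jaw":255,"x":0.008,"y":0,"z":-0.03,"ax":0,"ay":-0.01,"az":0.02},{"jaw":255,"x":0,"y":0,"z":-0.02,"ax":0,"ay":0,"az":0},{"jaw":255,"x":0,"y":0,"z":0,"ax":0,"ay":0,"az":0}]'
```

```text
time_s: 20.25
tcp_pos: [0.446, -0.0024, 0.1234]
ee_rot: [[-0.294, -0.956, -0.0], [-0.956, 0.294, 0.001], [-0.001, 0.001, -1.0]]
wrist_force: [-0.1, -0.2, -2.0]
gripper_width: 0.27
```

```bash
python3 -m inch '[{"jaw":255,"x":0.005,"y":0,"z":-0.015,"ax":0,"ay":0,"az":0},{"jaw":255,"x":0,"y":0,"z":0,"ax":0,"ay":0,"az":0}]';python3 -m inch '[{"jaw":255,"x":0,"y":0,"z":-0.008,"ax":0,"ay":0,"az":0},{"jaw":255,"x":0,"y":0,"z":0,"ax":0,"ay":0,"az":0}]'
```

```text
time_s: 20.5
tcp_pos: [0.4464, -0.0023, 0.1225]
ee_rot: [[-0.294, -0.956, -0.0], [-0.956, 0.294, 0.001], [-0.001, 0.0, -1.0]]
wrist_force: [-0.4, -0.4, -2.1]
gripper_width: 0.274
time_s: 20.75
tcp_pos: [0.4465, -0.0023, 0.1222]
ee_rot: [[-0.294, -0.956, 0.0], [-0.956, 0.294, 0.001], [-0.001, 0.0, -1.0]]
wrist_force: [-0.7, 0.1, -2.1]
gripper_width: 0.273
```

```bash
python3 -m inch '[{"jaw":255,"x":-0.003,"y":0,"z":-0.012,"ax":0,"ay":0,"az":0},{"jaw":255,"x":0,"y":0,"z":0,"ax":0,"ay":0,"az":0}]';python3 -m inch '[{"jaw":255,"x":0,"y":0,"z":-0.005,"ax":0,"ay":0,"az":0},{"jaw":255,"x":0,"y":0,"z":0,"ax":0,"ay":0,"az":0}]'
```

```text
time_s: 21.0
tcp_pos: [0.4466, -0.0023, 0.1219]
ee_rot: [[-0.294, -0.956, 0.001], [-0.956, 0.294, 0.001], [-0.001, -0.0, -1.0]]
wrist_force: [-0.7, -0.1, -0.2]
gripper_width: 0.275
time_s: 21.25
tcp_pos: [0.4466, -0.0023, 0.1218]
ee_rot: [[-0.293, -0.956, 0.001], [-0.956, 0.293, 0.001], [-0.001, -0.001, -1.0]]
wrist_force: [0.1, 1.0, -0.3]
gripper_width: 0.272
```

```bash
python3 -m inch '[{"jaw":255,"x":-0.005,"y":0.001,"z":0,"ax":0,"ay":0.005,"az":0},{"jaw":180,"x":0,"y":0,"z":0,"ax":0,"ay":0,"az":0},{"jaw":165,"x":0,"y":0,"z":0,"ax":0,"ay":0,"az":0},{"jaw":150,"x":0,"y":0,"z":0,"ax":0,"ay":0,"az":0}]'; python3 -c "
from h import *
im,p,s=wshot('w12')
print(s['wrist_force'],s['gripper_width'])
cv2.imwrite('pics/w12c.png',cv2.resize(im[130:260,180:330,::-1],None,fx=5,fy=4.5,interpolation=cv2.INTER_CUBIC))
sc=capture('scene');cv2.imwrite('pics/s12.png',cv2.resize(sc[150:240,250:350,::-1],None,fx=6,fy=6,interpolation=cv2.INTER_CUBIC))"
```

```text
time_s: 21.75
tcp_pos: [0.4472, -0.002, 0.1222]
ee_rot: [[-0.293, -0.956, 0.002], [-0.956, 0.293, 0.001], [-0.002, -0.002, -1.0]]
wrist_force: [-0.2, 1.0, 0.4]
gripper_width: 0.379
[ 0.4472 -0.002   0.1222] yaw -17.05 21.75 [ 20.7  11.  -31.8  -0.  -47.1 -37.7]
[-0.23125563  0.97640291  0.42132341] 0.37853105431988493
```

View pics/w12c.png

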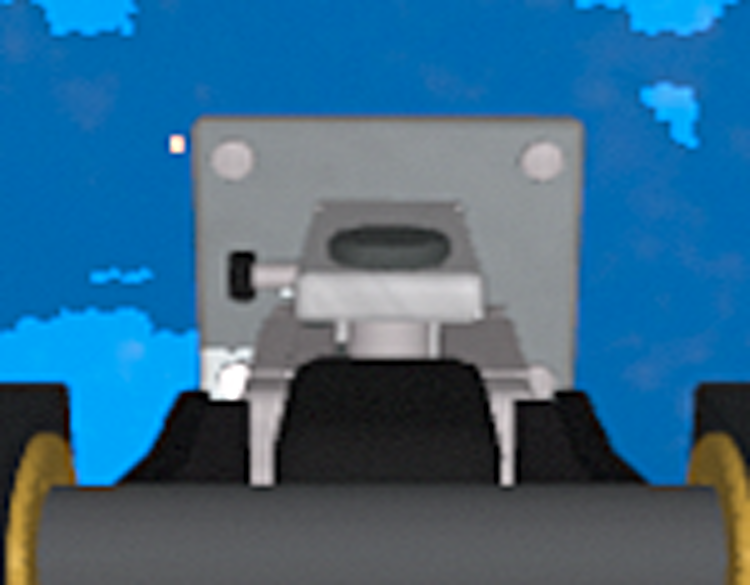

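View pics/s12.png

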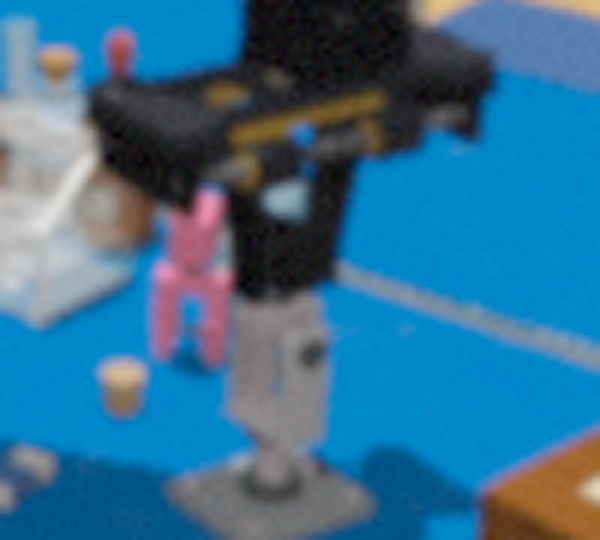

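The gripper is clear of the grip on both sides (grip at u≈285–495, finger gaps at 262 and 507) and the hook stands upright. Open wider and retreat up.

```bash
python3 -m inch '[{"jaw":125,"x":-0.015,"y":0,"z":0,"ax":0,"ay":0.01,"az":0},{"jaw":125,"x":0,"y":0,"z":0.1,"ax":0,"ay":0,"az":0},{"jaw":125,"x":0,"y":0,"z":0.2,"ax":0,"ay":0,"az":0},{"jaw":125,"x":0,"y":0,"z":0,"ax":0,"ay":0,"az":0}]'
```

```text
time_s: 22.35
tcp_pos: [0.4466, -0.002, 0.1418]
ee_rot: [[-0.293, -0.956, 0.001], [-0.956, 0.293, 0.001], [-0.002, -0.001, -1.0]]
wrist_force: [-0.5, -0.4, -0.2]
gripper_width: 0.512
```

```bash
python3 -m inch '[{"jaw":125,"x":0,"y":0,"z":0.3,"ax":0,"ay":0,"az":0},{"jaw":125,"x":0,"y":0,"z":0.5,"ax":0,"ay":0,"az":0},{"jaw":125,"x":0,"y":0,"z":0.6,"ax":0,"ay":0,"az":0},{"jaw":125,"x":0,"y":0.5,"z":0.3,"ax":0,"ay":0,"az":0},{"jaw":125,"x":0,"y":0.5,"z":0,"ax":0,"ay":0,"az":0},{"jaw":125,"x":0,"y":0,"z":0,"ax":0,"ay":0,"az":0},{"jaw":125,"x":0,"y":0,"z":0,"ax":0,"ay":0,"az":0}]'; python3 -c "
from h import *
im,p,s=wshot('w13')
print(s['wrist_force'],s['gripper_width'])
cv2.imwrite('pics/w13c.png',cv2.resize(im[60:220,180:340,::-1],None,fx=3.7,fy=3.7,interpolation=cv2.INTER_CUBIC))
sc=capture('scene');cv2.imwrite('pics/s13.png',cv2.resize(sc[120:255,170:350,::-1],None,fx=4.4,fy=4.4,interpolation=cv2.INTER_CUBIC))
cv2.imwrite('pics/t13.png',capture('top')[:,:,::-1])"
```

```text
time_s: 23.22
tcp_pos: [0.4451, 0.0588, 0.2479]
ee_rot: [[-0.295, -0.956, 0.001], [-0.956, 0.295, 0.003], [-0.003, -0.0, -1.0]]
wrist_force: [-1.2, -0.3, 0.0]
gripper_width: 0.51
[0.4451 0.0588 0.2479] yaw -17.14 23.225 [ 28.3   3.4 -20.4  -0.1 -66.1 -45.4]
[-1.15506892 -0.34981509  0.03870538] 0.5104417776885307
```

View pics/w13c.png

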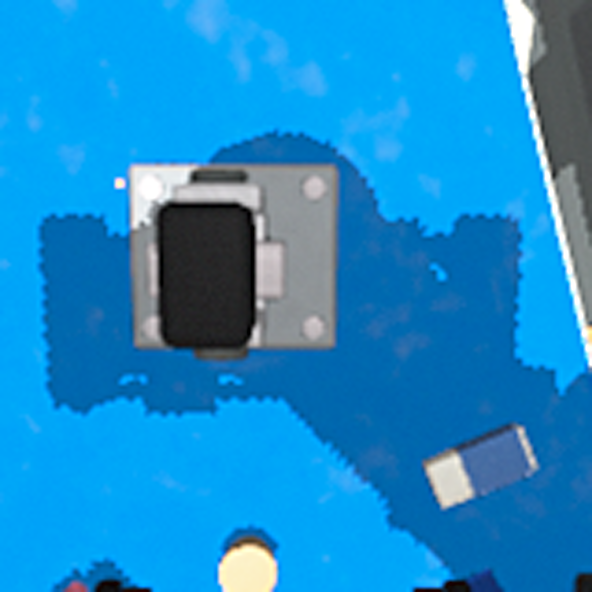

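View pics/s13.png

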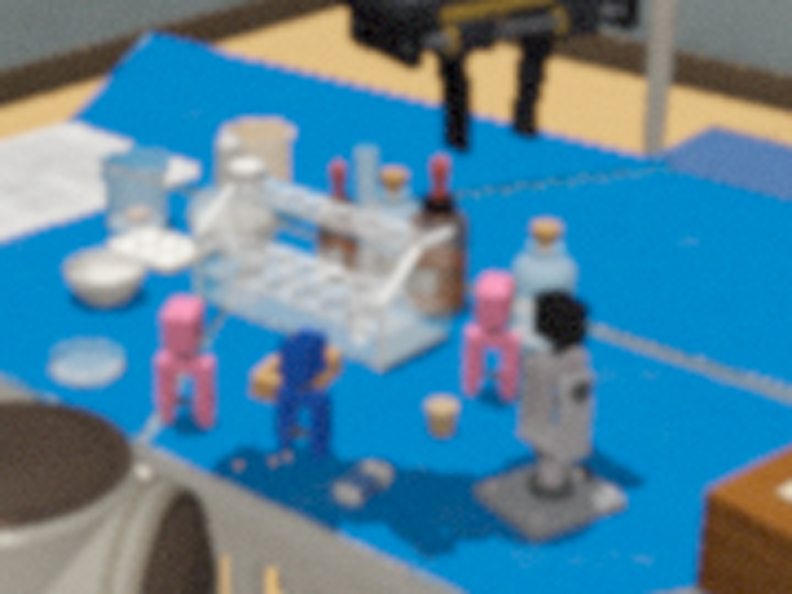

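View pics/t13.png

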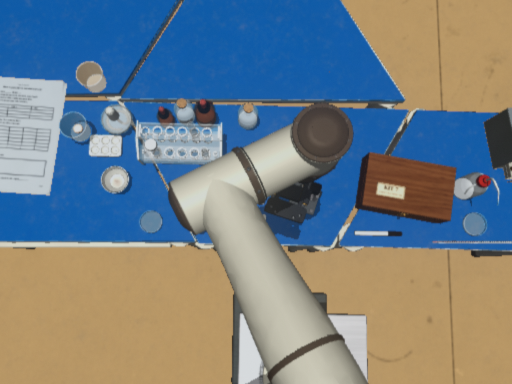

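```bash
python3 - <<'E'
from h import *
p,s=ld('w13'); print('exp grip top w13c',((proj(p,[.4465,-.0022,.1565])-[180,60]+.5)*3.7-.5).round(1),'seen top ~(208,276)')
for i in range(2):
    t=capture('scene').astype(int)[175:205,285:312]
    m=(t.max(2)<60).astype(np.uint8);k,l,st,ce=cv2.connectedComponentsWithStats(m);j=1+np.argmax(st[1:,4]);print('scene grip',st[j],ce[j]+[285,175])
print('exp scene',proj(camera_params('scene'),[.4465,-.0022,.0625+.078]))
E
```

```text
exp grip top w13c [205.  275.2] seen top ~(208,276)
scene grip [ 7 12 10 12 96] [296.59375    192.14583333]
scene grip [ 7 12 10 13 98] [296.56122449 192.16326531]
exp scene [296.52405067 192.30570986]
```

The hook hangs upright: the grip is within about 1 px of where an upright hook would show it in both views, and it isn't moving. Nothing else looks disturbed. Handing in.

```bash
python3 -c "
from station import *
print(finish_job())"
```

```text
the job is handed in; nothing more can be done
None
```

The hook is latched on the stand's pin and left hanging upright, with the gripper clear. I handed the job in at about 23 s of the 54 s allowed.

**What I did:**
- **Pick-up:** I took the black-gripped hook out of its wooden block.
- **Push on:** I pushed it straight down over the pin, with at most about 13 N. The force dropped at z ≈ 0.1255 as the latch snapped shut, and the push then rose to about 8 N at the roof.
- **Pull test:** I pulled up and the latch took the load.
- **Release:** I centred the hook on the pin by feel, set its roof on the pin and let go.

**Last checks:**
- **Upright and still:** In the wrist and scene views the grip is within about 1 px of where an upright hook would show it. Two scene pictures in a row showed no movement.
- **Other things:** The blue and pink look-alikes, eraser, bung, dishes and marker looked unmoved in the pictures.

**What went wrong or disagreed:**
- **Pull too high at first:** The first pull crept up to about 18 N net. That is under the 20 N limit but well above the 10 N asked. I backed off straight away and then held about 8–11 N for over a second.
- **Gap between the fork's cheeks:** It looked like about 33 mm rather than the 23 mm given. That only left more room, so I went ahead.
- **Wrist-camera heights:** They read a few millimetres low. I used the top and scene cameras for the grip height and the felt contact for the pin height, which put the pin about 98.5 mm up.

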